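Unstack the sanding blocks into their grit trays

ROBOT

A 6-joint arm with a two-finger parallel gripper is mounted at the origin on the work surface. World frame = base frame: x ahead of the robot, y to its left, z up, the work surface at z = 0. Lengths are in m, angles in rad, forces in N, time in s.
With the tool pointing down it reaches from about 0.35 to 0.925 m from the base axis. Payload 6.4 kg.
Tool frame: the origin (TCP) lies midway between the tips of the shut fingers; the grasp point (between the pads) lies 19 mm behind it (arm.pinch_z is the distance from the TCP to the grasp point, in m); x points along the fingers, y is the direction in which the jaws open and shut, and the axes are right-handed (so a half turn about x gives the same grasp; the last joint's range is limited). The gripper opens to 94 mm and grips with 3 to 60 N. Pads are 16 mm wide; open, the fingers measure 119 mm over their backs; the gripper's body (75 mm by 177 mm) begins 78 mm behind the grasp point.
Start: joints at [-1.495, 0.245, 1.558, -0, 1.339, -0.174], TCP at [0.161, -0.63, 0.205] pointing down, gripper open.
Joint ranges: [-3.13, 3.13], [-1.02, 2.26], [0.13, 2.54], [-0.95, 4.09], [0.21, 2.88], [-2.74, 2.74]. Speed limits (rad/s): [2.57, 2.57, 3.14, 3.14, 3.14, 3.14].

INTERFACE

Orientations are given as a unit quaternion [w, x, y, z].
In Python, from workcell import arm gives the robot as it stands. The module is installed in compiled form; this text tells all that it offers.
- The arm moves only by the tool play_rows, never from a script. Its argument "deltas" is text: rows parted by semicolons, each of 7 numbers parted by spaces: the turn, a rotation vector about the tool's x, y, z in degrees, then the shift along the tool's x, y, z in cm, then the opening, from 0 (shut) to 1 (fully open). In form: ax ay az x y z gripper; .... A call has 1 to 5 rows; each row shifts and turns the commanded pose from where the row before left it, along the tool's axes as they then stand; what a row does not reach is not made up. A row lasts 1/12 s, in which the tool goes at most 41.7 mm and 7.16 degrees, less where a joint would pass 70% of its speed; a pose out of reach is approached as far as the arm can. A call with a gripper value outside its range is refused whole. The fingers move at their own pace and stop on an object; the grip force is fixed at half the most. Time passes only in rows, so rows that do not move let the fingers close. It gives the time, the measured TCP pose, the force and the opening at its end, in the units of the state.
- arm.get_obs(): the state, without advancing time (a new reading comes with each control period).
- arm.snapshot(name): name is "side" or "top" or "wrist"; returns (picture, depth): 420x560x3 uint8, blue, green, red; 420x560 float32, m along the optical axis (not along the pixel's ray), 0 where there is no reading.
- arm.camera_model(name): a dict with "intrinsics" (3x3 intrinsics, pixels), "R" (3x3) and "t" (3): a world point X has camera coordinates R X + t; the wrist camera has in their place "T_tool_cam" (4x4, takes a point from camera to tool coordinates, whose origin is the TCP and whose axes are the tool frame's). Camera axes: x right, y down, z forward; pixel columns grow to the right and rows downward; lengths in m; the calibration is good to about 2 mm. A picture is of the moment at which its call begins: read the wrist's pose just before it. camera_model takes no time and is no camera call.
- arm.sign_off(): hands the job in, once; it reports no verdict.
The state is a dict: "clock": time; "joints": joint angles; "dq": joint speeds; "joint_efforts": joint torques, N m; "position": TCP position; "ee_rot": TCP orientation; "force": force on the tool from outside, world axes, zero at the start; "ft_torque": the same for the moment, N m; "finger_gap": finger opening in m.
Only numpy, scipy, OpenCV 4.12 (cv2) and the standard library are available. Lean on these libraries where they do the work, as an engineer would, in place of code of your own. Each camera call takes 0.05 s, during which the arm holds its last target.

TASK

Take the crossed stack of sanding blocks apart from the top down and park each block in the tray with the liner of its own colour, centred, lying flat on its underside and square along the tray; both upper blocks must be in their trays before you move the lower ones. Do not let any block tumble over on the way, and leave the oil jar and the glue bottle where they stand.

Things in the scene. Friction and masses are not known exactly. Their poses are not given: they have to be found in the camera images.
- red_block: sanding block: wooden bar 116 (x) x 36 (y) x 32 high (z) mm, about 110 g, red abrasive round its middle, bare wood ends; origin: centre of its underside. Starts in the lower layer of the stack, one of two parallel blocks 74 mm apart (centres) lying on a fixed dark board 150 x 150 x 10 mm; the stack's place, turn and which block is on which side vary
- yellow_block: sanding block: wooden bar 116 (x) x 36 (y) x 32 high (z) mm, about 110 g, yellow abrasive round its middle, bare wood ends; origin: centre of its underside. Starts in the upper layer of the stack, one of two parallel blocks 74 mm apart (centres) lying across the two lower ones; the stack's place, turn and which block is on which side vary
- green_block: sanding block: wooden bar 116 (x) x 36 (y) x 32 high (z) mm, about 110 g, green abrasive round its middle, bare wood ends; origin: centre of its underside. Starts in the upper layer of the stack, one of two parallel blocks 74 mm apart (centres) lying across the two lower ones; the stack's place, turn and which block is on which side vary
- blue_block: sanding block: wooden bar 116 (x) x 36 (y) x 32 high (z) mm, about 110 g, blue abrasive round its middle, bare wood ends; origin: centre of its underside. Starts in the lower layer of the stack, one of two parallel blocks 74 mm apart (centres) lying on a fixed dark board 150 x 150 x 10 mm; the stack's place, turn and which block is on which side vary
- red_tray: fixed plywood parking tray, 150 (x) x 72 (y) mm, with a red liner on its floor; the floor is 8 mm above the bench, and a lip 6 mm thick at each x end rises 6 mm above the floor (138 mm clear between the lips; the long sides are open). Origin on the bench under its centre; a block lies in it with its length along the tray's x, either way round
- yellow_tray: fixed plywood parking tray, 150 (x) x 72 (y) mm, with a yellow liner on its floor; the floor is 8 mm above the bench, and a lip 6 mm thick at each x end rises 6 mm above the floor (138 mm clear between the lips; the long sides are open). Origin on the bench under its centre; a block lies in it with its length along the tray's x, either way round
- green_tray: fixed plywood parking tray, 150 (x) x 72 (y) mm, with a green liner on its floor; the floor is 8 mm above the bench, and a lip 6 mm thick at each x end rises 6 mm above the floor (138 mm clear between the lips; the long sides are open). Origin on the bench under its centre; a block lies in it with its length along the tray's x, either way round
- blue_tray: fixed plywood parking tray, 150 (x) x 72 (y) mm, with a blue liner on its floor; the floor is 8 mm above the bench, and a lip 6 mm thick at each x end rises 6 mm above the floor (138 mm clear between the lips; the long sides are open). Origin on the bench under its centre; a block lies in it with its length along the tray's x, either way round
- oil_jar: bystander: amber glass jar of oil with a brass lid, 60 mm across, 62 mm high, standing loose on the bench; origin at the centre of its underside
- glue_bottle: bystander: white glue bottle with an orange cap, 56 mm across, 150 mm high, standing loose on the bench; origin at the centre of its underside
Not all that is in view belongs to the job. Leave any white look-alike of the green_block alone.

How it is judged:
On the way:
1. both upper blocks (yellow and green) lie in their own trays while the two lower ones are still where they started (within 30 mm) (horizontal distance between yellow_block and yellow_tray below 0.015 m and z of yellow_block in the frame of yellow_tray between 0.003 and 0.013 m and angle between the x axis of yellow_block and the x axis of yellow_tray, either way round below 0.22 rad and angle between each of yellow_block, green_block's own z axis and vertical below 0.1 rad and linear speed of each of yellow_block, green_block below 0.03 m/s and angular speed of each of yellow_block, green_block below 0.3 rad/s and horizontal distance between green_block and green_tray below 0.015 m and z of green_block in the frame of green_tray between 0.003 and 0.013 m and angle between the x axis of green_block and the x axis of green_tray, either way round below 0.22 rad and distance of each of red_block, blue_block from where it was at the start of the episode below 0.03 m), for 0.2 s.
At the end, for the whole second after the job is handed in: each of the four blocks lies at rest and upright on the floor of the tray of its colour: centre within 15 mm of the tray's centre, length within 0.22 rad of the tray's x axis (either way round), tilt under 0.1 rad (horizontal distance between red_block and red_tray below 0.015 m and z of red_block in the frame of red_tray between 0.003 and 0.013 m and angle between the x axis of red_block and the x axis of red_tray, either way round below 0.22 rad and angle between each of red_block, yellow_block, green_block, blue_block's own z axis and vertical below 0.1 rad and linear speed of each of red_block, yellow_block, green_block, blue_block below 0.03 m/s and angular speed of each of red_block, yellow_block, green_block, blue_block below 0.3 rad/s and horizontal distance between yellow_block and yellow_tray below 0.015 m and z of yellow_block in the frame of yellow_tray between 0.003 and 0.013 m and angle between the x axis of yellow_block and the x axis of yellow_tray, either way round below 0.22 rad and horizontal distance between green_block and green_tray below 0.015 m and z of green_block in the frame of green_tray between 0.003 and 0.013 m and angle between the x axis of green_block and the x axis of green_tray, either way round below 0.22 rad and horizontal distance between blue_block and blue_tray below 0.015 m and z of blue_block in the frame of blue_tray between 0.003 and 0.013 m and angle between the x axis of blue_block and the x axis of blue_tray, either way round below 0.22 rad); the robot touches nothing.
It fails at once if a block tumbles (tilts more than 0.7 rad) (angle between any of red_block, yellow_block, green_block, blue_block's own z axis and vertical above 0.7 rad).
It fails at once if the oil jar is moved by more than 20 mm or knocked over (distance of oil_jar from where it was at the start of the episode above 0.02 m or angle between oil_jar's own z axis and vertical above 0.5 rad).
It fails at once if the glue bottle is moved by more than 20 mm or knocked over (distance of glue_bottle from where it was at the start of the episode above 0.02 m or angle between glue_bottle's own z axis and vertical above 0.5 rad).
It also fails if it takes over 120 s, if anything falls off the work surface, if the arm or the gripper's body presses on something with over 40 N, if the wrist force passes 120 N, or if a joint passes its speed limit or range.

## Working session

There is one attempt and no reset: what is moved stays moved. The work goes in short steps, Python scripts to look and compute and a tool call to move; the robot and the scene stay as the last step left them, time stands still between calls to the robot, and variables do not carry over. Pictures are saved under pics/ and viewed, and the job is handed in when it is done.

Besides the shell and the picture viewer there is one more tool, called after "Emit:" as name(argument=value, ...) on one line, values as JSON. play_rows: Moves the arm, as the interface text tells. Its arguments: {"type":"object","properties":{"deltas":{"type":"string"}},"required":["deltas"]}

```bash
mkdir -p pics; python3 - <<'E'
from workcell import arm
import cv2,numpy as np
o=arm.get_obs();print({k:np.round(v,3) for k,v in o.items()})
for n in("top","side"):
    p,d=arm.snapshot(n);cv2.imwrite(f"pics/{n}0.png",p);np.save(f"{n}0.npy",d)
    m=arm.camera_model(n);print(n,m)
print(arm.camera_model("wrist"),arm.pinch_z)
E
```

```text
{'clock': np.float64(0.0), 'joints': array([-1.495,  0.246,  1.559,  0.   ,  1.339, -0.174]), 'dq': array([-0.001,  0.001,  0.001, -0.   , -0.002,  0.   ]), 'joint_efforts': array([-1.0000e-03, -4.1583e+01, -3.1461e+01,  6.8000e-02,  3.3000e-02,
       -0.0000e+00]), 'position': array([ 0.161, -0.629,  0.204]), 'ee_rot': array([ 0.087,  0.702,  0.089, -0.702]), 'force': array([-0.713, -0.558, -0.986]), 'ft_torque': array([ 0.017,  0.034, -0.054]), 'finger_gap': np.float64(0.094)}
top {'intrinsics': array([[433.20399171,   0.        , 284.46136362],
       [  0.        , 433.20399171, 206.2756734 ],
       [  0.        ,   0.        ,   1.        ]]), 'R': array([[-0.00683298, -0.99985217, -0.01577786],
       [-0.99171709,  0.00879946, -0.12813969],
       [ 0.12825959,  0.01477159, -0.99163062]]), 't': array([0.10297138, 0.50047051, 1.02738995])}
side {'intrinsics': array([[512.5276449 ,   0.        , 274.48488603],
       [  0.        , 512.5276449 , 217.32470296],
       [  0.        ,   0.        ,   1.        ]]), 'R': array([[-0.99655735, -0.08277416, -0.0046776 ],
       [-0.05471094,  0.69898507, -0.71304038],
       [ 0.06229089, -0.71032972, -0.70110737]]), 't': array([0.49217624, 0.00193501, 1.27789977])}
{'intrinsics': array([[350.59867303,   0.        , 276.98397941],
       [  0.        , 350.59867303, 204.98872153],
       [  0.        ,   0.        ,   1.        ]]), 'T_tool_cam': array([[ 9.07305998e-04, -2.84269404e-01,  9.58744013e-01,
        -1.78323673e-01],
       [ 9.99999146e-01, -6.43759067e-04, -1.13722351e-03,
        -1.13122314e-03],
       [ 9.40478000e-04,  9.58744226e-01,  2.84268578e-01,
        -8.39825879e-02],
       [ 0.00000000e+00,  0.00000000e+00,  0.00000000e+00,
         1.00000000e+00]])} 0.0188
```

View pics/top0.png

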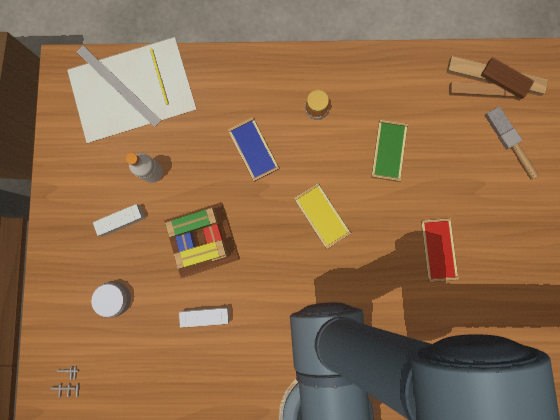

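View pics/side0.png

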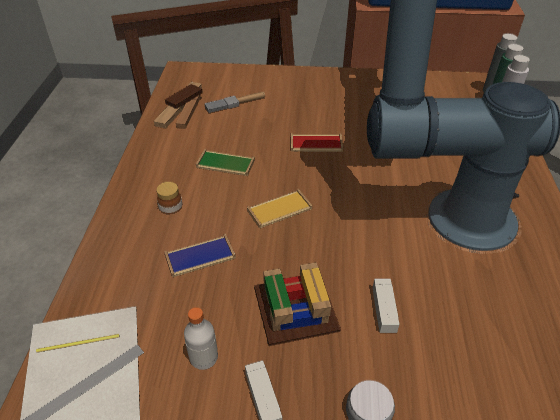

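```bash
cat > h.py <<'E'
import cv2,numpy as np
from workcell import arm
def world(name,d):
    m=arm.camera_model(name);K=m["intrinsics"]
    v,u=np.mgrid[0:d.shape[0],0:d.shape[1]]
    c=np.stack([(u-K[0,2])/K[0,0]*d,(v-K[1,2])/K[1,1]*d,d],-1)
    return (c-m["t"])@m["R"]
def masks(p):
    h=cv2.cvtColor(p,cv2.COLOR_BGR2HSV);H,S,V=[h[...,i].astype(int) for i in range(3)]
    ok=(S>120)&(V>40)
    return {"red":ok&((H<5)|(H>174))&(S>190),"yellow":ok&(H>20)&(H<35)&(S>150)&(V>100),"green":ok&(H>45)&(H<85),"blue":ok&(H>100)&(H<130)}
def rect(P):
    (c,s,a)=cv2.minAreaRect((P[:,:2]*1000).astype(np.float32))
    if s[0]<s[1]: s=(s[1],s[0]);a+=90
    return np.round(c,1),np.round(s,1),round((a+90)%180-90,1)
E
cat > m.py <<'E'
from h import *
import sys
for n in("top","side"):
    p=cv2.imread(f"pics/{n}0.png");d=np.load(f"{n}0.npy");W=world(n,d)
    ms=masks(p)
    for k,m in ms.items():
        num,lab,st,ce=cv2.connectedComponentsWithStats(m.astype(np.uint8))
        for i in range(1,num):
            if st[i,4]<40: continue
            q=(lab==i)&(d>0);P=W[q]
            print(n,k,ce[i].round(0),st[i,4],"zmed",np.round(np.median(P[:,2])*1000,1),np.round(np.percentile(P[:,2],[5,95])*1000,1),*rect(P))
    P=W[(W[...,2]>.065)&(W[...,2]<.085)&(d>0)]
    # upper layer
    q=((W[...,2]>.066)&(W[...,2]<.085)&(d>0)).astype(np.uint8)
    num,lab,st,ce=cv2.connectedComponentsWithStats(q)
    for i in range(1,num):
        if st[i,4]>150: print(n,"layer74",ce[i].round(),st[i,4],np.median(W[lab==i][:,2]).round(4),*rect(W[lab==i]))
E
python3 m.py
python3 - <<'E'
import cv2
p=cv2.imread('pics/top0.png')[190:290,140:260];cv2.imwrite('pics/crop0.png',cv2.resize(p,None,fx=5,fy=5,interpolation=cv2.INTER_CUBIC))
E
```

```text
top red [439. 249.] 1267 zmed 9.4 [ 6.  12.7] [ 394.9 -280.1] [135.7  60. ] 4.3
top yellow [159.  76.] 104 zmed 9.1 [ 5.5 12.1] [852.3 426.5] [157.3   5.3] 17.2
top yellow [322. 215.] 1306 zmed 9.6 [ 6.3 12.7] [480.7   6.5] [137.7  59.6] 31.7
top yellow [198. 249.] 243 zmed 75.5 [71.9 78.6] [400.1 301.4] [84.9 22.7] -73.7
top yellow [200. 258.] 245 zmed 76.0 [72.9 78.7] [375.9 294.6] [85.3 16. ] -74.1
top green [389. 150.] 1198 zmed 9.5 [ 6.2 12.7] [ 647.2 -167.7] [134.8  59.7] -9.3
top green [190. 217.] 167 zmed 75.8 [72.6 78.8] [471.2 322.9] [81.4 13. ] -73.1
top green [201. 223.] 72 zmed 75.9 [73.  78.8] [456.3 298.3] [44.5 14.5] -72.7
top blue [253. 149.] 1138 zmed 9.7 [ 6.4 13. ] [654.3 178.9] [134.8  57.1] 26.7
top blue [188. 240.] 85 zmed 43.9 [40.6 45.8] [419.4 330.7] [34.5 13.8] 14.7
top blue [180. 243.] 80 zmed 44.0 [40.7 46.4] [413.7 351.7] [34.4 13.7] 14.7
top layer74 [191. 222.] 793 0.0754 [460.5 320. ] [116.9  37.5] -72.7
top layer74 [199. 254.] 799 0.0755 [385.7 297.6] [117.   37.1] -74.0
side red [316. 141.] 496 zmed 7.3 [ 3.9 10.2] [ 396.  -283.9] [137.4  61.1] 7.1
s
[... 376 characters left out ...]
9] [84.3 15.8] -73.0
side blue [380.   2.] 95 zmed 24.9 [13.9 33.7] [  150.  -1273.3] [81.9 34.6] 6.8
side blue [475.   3.] 566 zmed 29.7 [14.3 44.7] [  23.3 -718.5] [1384.6  276. ] 64.9
side blue [199. 254.] 1048 zmed 7.2 [ 4.2 10. ] [653.4 177.2] [136.6  62. ] 25.8
side blue [300. 306.] 94 zmed 41.0 [37.6 43.5] [417.7 316.2] [40.3 34. ] -80.1
side blue [302. 320.] 404 zmed 28.8 [12.6 42.7] [412.1 351.9] [83.3 19.9] 18.5
side layer74 [476. 210.] 409 0.0758 [14.7 38.2] [136.6  65. ] -21.5
side layer74 [315. 287.] 879 0.0729 [386.9 297.3] [118.1  37.2] -73.5
side layer74 [278. 293.] 888 0.0728 [461.1 320.4] [117.9  37.3] -73.0
side layer74 [201. 346.] 187 0.0757 [592.7 450.7] [56.1 27.3] 17.8
```

View pics/crop0.png

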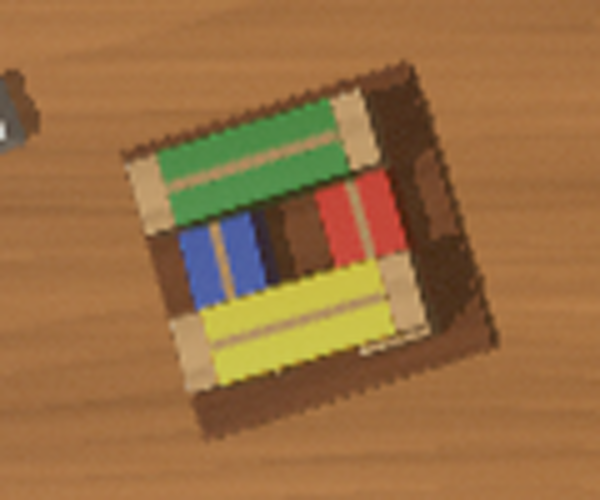

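```bash
cat > plan.py <<'E'
# usage: plan.py x y z jawdeg(world, mod 180) ; prints yaw now and rows to go there (mm)
import sys,numpy as np
from scipy.spatial.transform import Rotation as R
from workcell import arm
o=arm.get_obs();q=o["ee_rot"];r=R.from_quat([q[1],q[2],q[3],q[0]]);M=r.as_matrix()
print("t",round(float(o["clock"]),2),"pos",np.round(o["position"]*1000,1),"x",M[:,0].round(3),"jawdeg",round(np.degrees(np.arctan2(M[1,1],M[0,1])),1),"gap",round(float(o["finger_gap"])*1000,1),"F",np.round(o["force"],1),"J1,6",np.round(o["joints"][[0,5]],2))
if len(sys.argv)>4:
    x,y,z,j=map(float,sys.argv[1:5]);
    yaw=np.degrees(np.arctan2(M[1,1],M[0,1]))
    dj=j-yaw
    dj=(dj+90)%180-90
    if len(sys.argv)>5: dj+=float(sys.argv[5])
    # desired: exact down, jaw yaw+dj
    t=np.radians(yaw+dj);X=np.array([0,0,-1.]);Y=np.array([np.cos(t),np.sin(t),0]);T=R.from_matrix(np.stack([X,Y,np.cross(X,Y)],1))
    rv=(r.inv()*T).as_rotvec(degrees=True)
    d=np.array([x,y,z])-o["position"]*1000
    n=max(1,int(np.ceil(np.linalg.norm(d)/40)),int(np.ceil(np.linalg.norm(rv)/7)))
    cur=r;print(n,"rows; dj",round(dj,1),"endJ6 est",)
    for i in range(n):
        s=cur.inv().apply(d/n)/10; a=rv/n
        print(*[f"{v:.1f}" for v in a],*[f"{v:.2f}" for v in s],"G;")
        cur=cur*R.from_rotvec(np.round(a,1),degrees=True)
E
python3 plan.py 460 -100 220 17
```

```text
t 0.1 pos [ 160.6 -629.3  204.5] x [-0.     0.002 -1.   ] jawdeg -75.7 gap 94.2 F [-0.1  0.5 -0.4] J1,6 [-1.5  -0.17]
16 rows; dj -87.3 endJ6 est
5.5 0.0 0.0 -0.09 -2.74 -2.63 G;
5.5 0.0 0.0 -0.09 -2.98 -2.36 G;
5.5 0.0 0.0 -0.09 -3.19 -2.06 G;
5.5 0.0 0.0 -0.09 -3.38 -1.74 G;
5.5 0.0 0.0 -0.09 -3.53 -1.41 G;
5.5 0.0 0.0 -0.09 -3.65 -1.07 G;
5.5 0.0 0.0 -0.09 -3.73 -0.71 G;
5.5 0.0 0.0 -0.09 -3.78 -0.35 G;
5.5 0.0 0.0 -0.09 -3.80 0.01 G;
5.5 0.0 0.0 -0.09 -3.78 0.38 G;
5.5 0.0 0.0 -0.09 -3.73 0.74 G;
5.5 0.0 0.0 -0.09 -3.64 1.09 G;
5.5 0.0 0.0 -0.09 -3.52 1.44 G;
5.5 0.0 0.0 -0.09 -3.37 1.77 G;
5.5 0.0 0.0 -0.09 -3.18 2.08 G;
5.5 0.0 0.0 -0.09 -2.97 2.38 G;
```

```bash
python3 plan.py 420 -100 220 17 180
```

```text
t 0.1 pos [ 160.6 -629.3  204.5] x [-0.     0.002 -1.   ] jawdeg -75.7 gap 94.2 F [-0.1  0.5 -0.4] J1,6 [-1.5  -0.17]
15 rows; dj 92.7 endJ6 est
-6.2 -0.0 0.0 -0.10 -2.99 -2.55 G;
-6.2 -0.0 0.0 -0.10 -2.70 -2.86 G;
-6.2 -0.0 0.0 -0.10 -2.37 -3.13 G;
-6.2 -0.0 0.0 -0.10 -2.02 -3.37 G;
-6.2 -0.0 0.0 -0.10 -1.65 -3.57 G;
-6.2 -0.0 0.0 -0.10 -1.25 -3.72 G;
-6.2 -0.0 0.0 -0.10 -0.84 -3.84 G;
-6.2 -0.0 0.0 -0.10 -0.42 -3.91 G;
-6.2 -0.0 0.0 -0.10 0.00 -3.93 G;
-6.2 -0.0 0.0 -0.10 0.43 -3.91 G;
-6.2 -0.0 0.0 -0.10 0.85 -3.84 G;
-6.2 -0.0 0.0 -0.10 1.25 -3.72 G;
-6.2 -0.0 0.0 -0.10 1.65 -3.57 G;
-6.2 -0.0 0.0 -0.10 2.02 -3.37 G;
-6.2 -0.0 0.0 -0.10 2.38 -3.13 G;
```

Emit:
play_rows(deltas="-6.2 0 0 -0.1 -3.0 -2.5 0.64; -6.2 0 0 -0.1 -2.7 -2.9 0.64; -6.2 0 0 -0.1 -2.4 -3.1 0.64; -6.2 0 0 -0.1 -2.0 -3.4 0.64; -6.2 0 0 -0.1 -1.6 -3.6 0.64")

```text
clock: 0.52
position: [0.248, -0.4513, 0.2098]
ee_rot: [0.274, 0.652, 0.274, -0.652]
force: [1.3, 0.4, 0.9]
finger_gap: 0.0642
```

Emit:
play_rows(deltas="-6.2 0 0 -0.1 -1.2 -3.7 0.64; -6.2 0 0 -0.1 -0.8 -3.8 0.64; -6.2 0 0 -0.1 -0.4 -3.9 0.64; -6.2 0 0 -0.1 0 -3.9 0.64; -6.2 0 0 -0.1 0.4 -3.9 0.64")

```text
clock: 0.93
position: [0.3343, -0.2765, 0.2151]
ee_rot: [0.438, 0.555, 0.438, -0.555]
force: [0.8, -0.5, 0.8]
finger_gap: 0.0604
```

Emit:
play_rows(deltas="-6.2 0 0 -0.1 0.8 -3.8 0.64; -6.2 0 0 -0.1 1.2 -3.7 0.64; -6.2 0 0 -0.1 1.6 -3.6 0.64; -6.2 0 0 -0.1 2.0 -3.4 0.64; -6.2 0 0 -0.1 2.4 -3.1 0.64")

```text
clock: 1.35
position: [0.4192, -0.1, 0.2204]
ee_rot: [0.571, 0.418, 0.571, -0.418]
force: [-0.3, -0.6, -0.3]
finger_gap: 0.06
```

```bash
python3 plan.py 461 320 200 17
```

```text
t 1.35 pos [ 419.2 -100.   220.4] x [ 0. -0. -1.] jawdeg 17.6 gap 60.0 F [-0.3 -0.6 -0.3] J1,6 [-0.5  -0.81]
11 rows; dj -0.6 endJ6 est
0.1 0.0 -0.0 0.18 1.52 -3.52 G;
0.1 0.0 -0.0 0.18 1.51 -3.53 G;
0.1 0.0 -0.0 0.18 1.51 -3.53 G;
0.1 0.0 -0.0 0.18 1.50 -3.53 G;
0.1 0.0 -0.0 0.18 1.49 -3.53 G;
0.1 0.0 -0.0 0.18 1.49 -3.54 G;
0.1 0.0 -0.0 0.18 1.48 -3.54 G;
0.1 0.0 -0.0 0.18 1.47 -3.54 G;
0.1 0.0 -0.0 0.18 1.47 -3.55 G;
0.1 0.0 -0.0 0.18 1.46 -3.55 G;
0.1 0.0 -0.0 0.18 1.46 -3.55 G;
```

Emit:
play_rows(deltas="0.6 0 0 0.2 1.5 -3.5 0.64; 0 0 0 0.2 1.5 -3.5 0.64; 0 0 0 0.2 1.5 -3.5 0.64; 0 0 0 0.2 1.5 -3.5 0.64; 0 0 0 0.2 1.5 -3.5 0.64")

```text
clock: 1.77
position: [0.4397, 0.0892, 0.2102]
ee_rot: [0.567, 0.422, 0.567, -0.422]
force: [0.2, -0.3, -0.5]
finger_gap: 0.0603
```

Emit:
play_rows(deltas="0 0 0 0.2 1.5 -3.5 0.64; 0 0 0 0.2 1.5 -3.6 0.64; 0 0 0 0.2 1.5 -3.6 0.64; 0 0 0 0.2 1.5 -3.6 0.64; 0 0 0 0.2 1.4 -3.6 0.64")

```text
clock: 2.18
position: [0.459, 0.2819, 0.2]
ee_rot: [0.567, 0.422, 0.568, -0.422]
force: [-0.0, -0.3, -0.6]
finger_gap: 0.0599
```

```bash
python3 plan.py 461 320 200 17
```

```text
t 2.18 pos [459.  281.9 200. ] x [-0. -0. -1.] jawdeg 16.7 gap 59.9 F [-0.  -0.3 -0.6] J1,6 [0.34 0.05]
1 rows; dj 0.3 endJ6 est
-0.3 0.0 0.0 -0.01 1.28 -3.59 G;
```

Emit:
play_rows(deltas="-0.3 0 0 0 1.3 -3.6 0.64; 0 0 0 0 0 0 0.64")

```text
clock: 2.35
position: [0.4607, 0.3229, 0.1997]
ee_rot: [0.569, 0.419, 0.57, -0.419]
force: [-0.7, -0.1, 0.5]
finger_gap: 0.06
```

```bash
cat >> h.py <<'E'
from scipy.spatial.transform import Rotation as R
def wrist():
    o=arm.get_obs();q=o["ee_rot"];M=R.from_quat([q[1],q[2],q[3],q[0]]).as_matrix()
    p,d=arm.snapshot("wrist");m=arm.camera_model("wrist");K=m["intrinsics"]
    v,u=np.mgrid[0:d.shape[0],0:d.shape[1]]
    c=np.stack([(u-K[0,2])/K[0,0]*d,(v-K[1,2])/K[1,1]*d,d],-1)
    T=m["T_tool_cam"];W=(c@T[:3,:3].T+T[:3,3])@M.T+o["position"]
    return p,d,W
E
python3 - <<'E'
from h import *
p,d,W=wrist();cv2.imwrite("pics/w1.png",p)
q=((W[...,2]>.066)&(W[...,2]<.085)&(d>0)).astype(np.uint8)
num,lab,st,ce=cv2.connectedComponentsWithStats(q)
for i in range(1,num):
    if st[i,4]>300: print(ce[i].round(),st[i,4],np.median(W[lab==i][:,2]).round(4),*rect(W[lab==i]))
E
```

```text
[446. 117.] 701 0.0751 [580.6 434. ] [55.  24.6] -78.2
[190. 192.] 4867 0.0732 [386.6 298.5] [116.   37.1] -74.2
[276. 197.] 4971 0.0732 [461.2 321.1] [115.8  36.9] -72.9
```

View pics/w1.png

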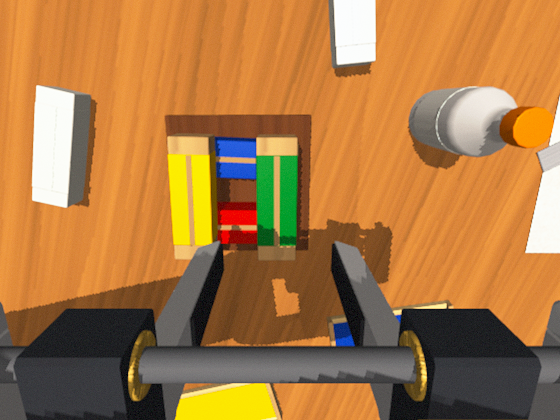

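The wrist view shows the yellow block at (190,192) and the green one at (276,197). The white look-alikes are at (60,145) and (353,30), and the glue bottle at (470,120) is well clear. I'll go down on the green one.

Emit:
play_rows(deltas="-0.2 0 0 4 0 0.2 0.64; 0 0 0 4 0 0 0.64; 0 0 0 4 0 0 0.64; 0 0 0 2.5 0 0 0.64; 0 0 0 1 0 0 0.64")

```text
clock: 2.82
position: [0.4589, 0.3136, 0.0408]
ee_rot: [0.567, 0.417, 0.57, -0.423]
force: [-0.1, 0.2, 0.5]
finger_gap: 0.0602
```

Emit:
play_rows(deltas="0 0 0 0 0 0 0.3; 0 0 0 0 0 0 0.2; 0 0 0 0 0 0 0.2; 0 0 0 0 0 0 0.2; 0 0 0 0 0 0 0.2")

```text
clock: 3.23
position: [0.4639, 0.3168, 0.0479]
ee_rot: [0.57, 0.421, 0.568, -0.418]
force: [-0.2, -0.6, 6.5]
finger_gap: 0.0358
```

```bash
python3 plan.py 461 320 200 17
```

```text
t 3.23 pos [463.9 316.8  47.9] x [ 0.004  0.001 -1.   ] jawdeg 17.2 gap 35.8 F [-0.2 -0.6  6.5] J1,6 [0.4 0.1]
4 rows; dj -0.2 endJ6 est
0.1 -0.0 -0.1 -3.80 -0.03 -0.10 G;
0.1 -0.0 -0.1 -3.80 -0.04 -0.10 G;
0.1 -0.0 -0.1 -3.80 -0.04 -0.10 G;
0.1 -0.0 -0.1 -3.80 -0.05 -0.10 G;
```

Emit:
play_rows(deltas="0 0 0 0 0 0 0.2; 0 0 0 -1 0 0 0.2; 0 0 0 -2 0 0 0.2; 0 0 0 -3 0 0 0.2; 0 0 0 -3 0 0 0.2")

```text
clock: 3.65
position: [0.4612, 0.3159, 0.1362]
ee_rot: [0.569, 0.419, 0.57, -0.42]
force: [-0.1, 0.0, -1.5]
finger_gap: 0.0362
```

Emit:
play_rows(deltas="0 0 0 -3 0 0 0.2; 0 0 0 -2 0 0 0.2; 0 0 0 0 0 0 0.2")

```text
clock: 3.9
position: [0.465, 0.3176, 0.1917]
ee_rot: [0.571, 0.423, 0.567, -0.416]
force: [0.3, -0.1, -0.3]
finger_gap: 0.0358
```

```bash
python3 - <<'E'
from h import *
p,d,W=wrist();cv2.imwrite("pics/w2.png",p)
p,d=arm.snapshot("side");cv2.imwrite("pics/side1.png",cv2.resize(p[150:400,150:450],None,fx=2.5,fy=2.5))
E
python3 plan.py 647 -170 200 80.8
```

```text
t 4.0 pos [462.2 316.3 185.9] x [ 0.001  0.001 -1.   ] jawdeg 17.2 gap 36.3 F [ 0.3  0.8 -2.3] J1,6 [0.4 0.1]
14 rows; dj 63.6 endJ6 est
-4.5 0.0 -0.0 -0.10 0.23 3.71 G;
-4.5 0.0 -0.0 -0.10 -0.06 3.72 G;
-4.5 0.0 -0.0 -0.10 -0.35 3.70 G;
-4.5 0.0 -0.0 -0.10 -0.64 3.66 G;
-4.5 0.0 -0.0 -0.10 -0.92 3.60 G;
-4.5 0.0 -0.0 -0.10 -1.20 3.52 G;
-4.5 0.0 -0.0 -0.10 -1.48 3.41 G;
-4.5 0.0 -0.0 -0.10 -1.74 3.28 G;
-4.5 0.0 -0.0 -0.10 -1.99 3.14 G;
-4.5 0.0 -0.0 -0.10 -2.23 2.97 G;
-4.5 0.0 -0.0 -0.10 -2.46 2.79 G;
-4.5 0.0 -0.0 -0.10 -2.67 2.59 G;
-4.5 0.0 -0.0 -0.10 -2.86 2.37 G;
-4.5 0.0 -0.0 -0.10 -3.04 2.14 G;
```

View pics/side1.png

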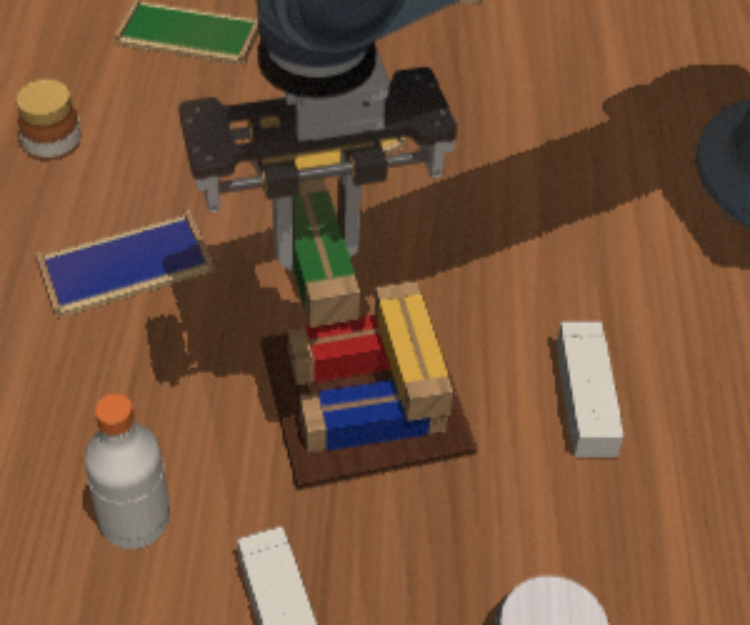

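View pics/w2.png

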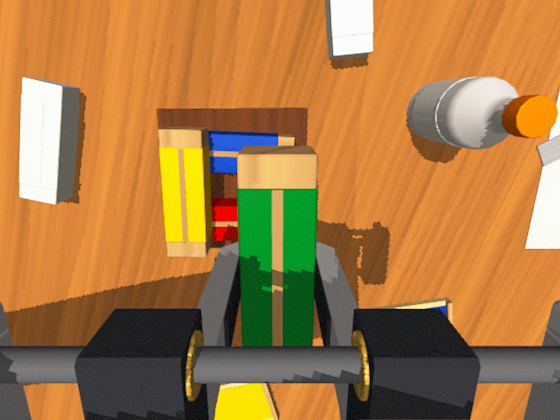

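```bash
cat > held.py <<'E'
from h import *
import sys
o=arm.get_obs();p,d,W=wrist()
col=sys.argv[1];m=masks(p)[col]&(d>0)
z=W[...,2]-o["position"][2];q=m&(z>-.02)&(z<.05)
print("ztop-TCP",np.round(np.percentile(z[q],[5,50,95])*1000,1))
zt=np.median(z[q]);q=(d>0)&(abs(z-zt)<.006)
num,lab,st,ce=cv2.connectedComponentsWithStats(q.astype(np.uint8))
for i in range(1,num):
    if st[i,4]>800:
        P=W[lab==i]; c,s,a=rect(P);e=P[:,:2]*1000-o["position"][:2]*1000
        ya=np.degrees(0)
        qq=o["ee_rot"];M=R.from_quat([qq[1],qq[2],qq[3],qq[0]]).as_matrix()
        t=(P-o["position"])@M*1000
        print(ce[i].round(),st[i,4],c,s,a,"tool y range",np.percentile(t[:,1],[1,99]).round(1),"tool z range",np.percentile(t[:,2],[0.5,99.5]).round(1))
E
python3 held.py green
```

```text
ztop-TCP [24.5 25.4 26.4]
[276. 246.] 15383 [458.9 328.9] [99.4 60.2] -72.7 tool y range [-22.7  23.6] tool z range [-62.5  35.3]
```

```bash
python3 plan.py 652 -170 150 80.8
```

```text
t 4.05 pos [461.4 315.9 184.2] x [-0.002 -0.001 -1.   ] jawdeg 17.2 gap 35.8 F [-0.2 -0.2 -2.4] J1,6 [0.4 0.1]
14 rows; dj 63.6 endJ6 est
-4.5 -0.0 0.0 0.24 0.27 3.72 G;
-4.5 -0.0 0.0 0.24 -0.02 3.73 G;
-4.5 -0.0 0.0 0.24 -0.31 3.72 G;
-4.5 -0.0 0.0 0.24 -0.60 3.68 G;
-4.5 -0.0 0.0 0.24 -0.89 3.62 G;
-4.5 -0.0 0.0 0.24 -1.17 3.54 G;
-4.5 -0.0 0.0 0.24 -1.44 3.44 G;
-4.5 -0.0 0.0 0.24 -1.71 3.31 G;
-4.5 -0.0 0.0 0.24 -1.96 3.17 G;
-4.5 -0.0 0.0 0.24 -2.21 3.01 G;
-4.5 -0.0 0.0 0.24 -2.44 2.82 G;
-4.5 -0.0 0.0 0.24 -2.65 2.62 G;
-4.5 -0.0 0.0 0.24 -2.85 2.41 G;
-4.5 -0.0 0.0 0.24 -3.03 2.18 G;
```

Emit:
play_rows(deltas="-4.5 0 0 0.2 0.3 3.7 0.2; -4.5 0 0 0.2 0 3.7 0.2; -4.5 0 0 0.2 -0.3 3.7 0.2; -4.5 0 0 0.2 -0.6 3.7 0.2; -4.5 0 0 0.2 -0.9 3.6 0.2")

```text
clock: 4.47
position: [0.5292, 0.1417, 0.1726]
ee_rot: [0.639, 0.298, 0.642, -0.3]
force: [-0.1, 0.7, -1.5]
finger_gap: 0.0356
```

Emit:
play_rows(deltas="-4.5 0 0 0.2 -1.2 3.5 0.2; -4.5 0 0 0.2 -1.4 3.4 0.2; -4.5 0 0 0.2 -1.7 3.3 0.2; -4.5 0 0 0.2 -2.0 3.2 0.2; -4.5 0 0 0.2 -2.2 3.0 0.2")

```text
clock: 4.88
position: [0.5969, -0.0312, 0.1624]
ee_rot: [0.685, 0.169, 0.688, -0.169]
force: [0.2, -0.7, -1.4]
finger_gap: 0.0358
```

Emit:
play_rows(deltas="-4.5 0 0 0.4 -2.4 2.8 0.2; -4.5 0 0 0.4 -2.6 2.6 0.2; -4.5 0 0 0.4 -2.8 2.4 0.2; -4.5 0 0 0.4 -3.0 2.2 0.2; 0 0 0 0 0 0 0.2")

```text
clock: 5.3
position: [0.6523, -0.1723, 0.1452]
ee_rot: [0.703, 0.061, 0.706, -0.062]
force: [-1.1, 0.9, -1.4]
finger_gap: 0.0359
```

```bash
python3 held.py green; python3 plan.py 652 -170 60 80.8
```

```text
ztop-TCP [24.4 25.5 26.4]
[276. 246.] 15376 [ 641.1 -169. ] [99.2 60.1] -10.2 tool y range [-22.   24.3] tool z range [-61.   36.8]
t 5.35 pos [ 651.6 -169.3  145.5] x [-0.005  0.002 -1.   ] jawdeg 80.0 gap 35.9 F [-0.5  0.  -1. ] J1,6 [-0.42 -1.82]
3 rows; dj 0.8 endJ6 est
-0.3 -0.1 -0.0 2.85 -0.02 0.03 G;
-0.3 -0.1 -0.0 2.85 -0.02 0.03 G;
-0.3 -0.1 -0.0 2.85 -0.02 0.02 G;
```

Emit:
play_rows(deltas="-0.7 0 0 3 0 0 0.2; 0 0 0 3 0 0 0.2; 0 0 0 2.5 0 0 0.2; 0 0 0 2 0 0 0.2; 0 0 0 1 0 0 0.2")

```text
clock: 5.77
position: [0.6493, -0.1642, 0.0291]
ee_rot: [0.702, 0.057, 0.708, -0.055]
force: [-0.8, 0.5, -1.4]
finger_gap: 0.036
```

Emit:
play_rows(deltas="0 0 0 0 0 0 0.2; 0 0 0 0 0 0 0.2; 0 0 0 0 0 0 0.2")

```text
clock: 6.02
position: [0.6538, -0.1669, 0.0359]
ee_rot: [0.706, 0.056, 0.704, -0.056]
force: [-0.1, 0.0, -0.9]
finger_gap: 0.0356
```

```bash
python3 plan.py 652 -170 15 80.8
python3 - <<'E'
from h import *
p,d=arm.snapshot("side");cv2.imwrite("pics/side2.png",cv2.resize(p[90:250,150:350],None,fx=3.5,fy=3.5))
E
```

```text
t 6.02 pos [ 653.8 -166.9   35.9] x [ 0.002 -0.001 -1.   ] jawdeg 80.9 gap 35.6 F [-0.1  0.  -0.9] J1,6 [-0.42 -1.83]
1 rows; dj -0.1 endJ6 est
0.1 0.1 0.0 2.09 -0.34 -0.14 G;
```

View pics/side2.png

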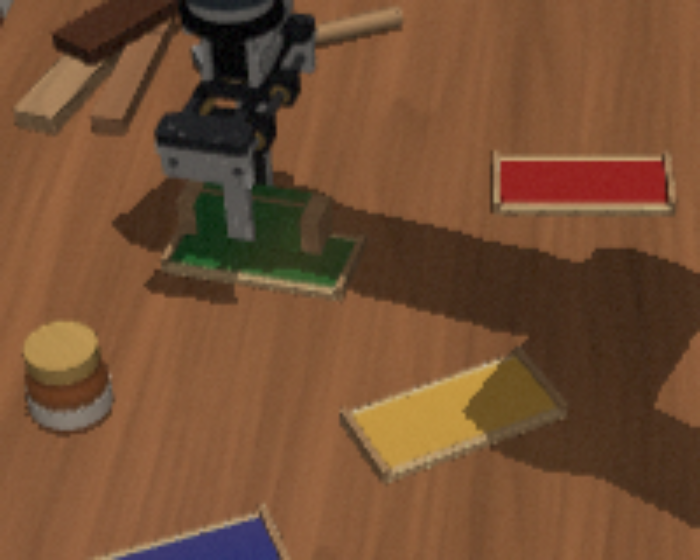

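Emit:
play_rows(deltas="0 0 0 0.5 -0.2 -0.1 0.2; 0 0 0 0.5 -0.1 -0.1 0.2; 0 0 0 0.4 0 0 0.2; 0 0 0 0.4 0 0 0.2; 0 0 0 0.2 0 0 0.2")

```text
clock: 6.48
position: [0.65, -0.1695, 0.0139]
ee_rot: [0.704, 0.056, 0.705, -0.056]
force: [-2.1, -0.2, 9.8]
finger_gap: 0.0356
```

Emit:
play_rows(deltas="0 0 0 0 0 0 0.2; 0 0 0 0 0 0 0.2; 0 0 0 0 0 0 0.2; 0 0 0 0 0 0 0.2")

```text
clock: 6.82
position: [0.6505, -0.1695, 0.0144]
ee_rot: [0.705, 0.056, 0.705, -0.056]
force: [0.4, 0.6, -1.6]
finger_gap: 0.0359
```

```bash
python3 plan.py 652 -170 15 80.8;python3 held.py green
```

```text
t 6.82 pos [ 650.5 -169.5   14.4] x [ 0. -0. -1.] jawdeg 80.9 gap 35.9 F [ 0.4  0.6 -1.6] J1,6 [-0.42 -1.84]
1 rows; dj -0.1 endJ6 est
0.1 0.0 0.0 -0.06 -0.02 0.15 G;
ztop-TCP [-7.6 25.  26.3]
[276. 246.] 15379 [ 639.3 -166.5] [99.5 60.1] -8.9 tool y range [-22.1  24.3] tool z range [-61.   36.7]
```

Emit:
play_rows(deltas="0 0 0 0.1 0 0 0.6; 0 0 0 0 0 0 0.6; 0 0 0 0 0 0 0.6; 0 0 0 -2 0 0 0.6; 0 0 0 -3 0 0 0.6")

```text
clock: 7.28
position: [0.6479, -0.1684, 0.0604]
ee_rot: [0.702, 0.057, 0.707, -0.055]
force: [-0.1, 0.2, -0.4]
finger_gap: 0.0568
```

Emit:
play_rows(deltas="0 0 0 -4 0 0 0.6; 0 0 0 -4 0 0 0.6; 0 0 0 -3 0 0 0.6; 0 0 0 0 0 0 0.6")

```text
clock: 7.62
position: [0.6547, -0.1713, 0.183]
ee_rot: [0.71, 0.054, 0.7, -0.058]
force: [-0.2, -0.3, 1.0]
finger_gap: 0.0564
```

```bash
cat > placed.py <<'E'
from h import *
import sys
# all comps of block colours in top & side at heights
for n in sys.argv[1].split(","):
    p,d,W=wrist() if n=="wrist" else (*(s:=arm.snapshot(n)),world(n,s[1]))
    cv2.imwrite(f"pics/{n}_{arm.get_obs()['clock']:.1f}.png",p)
    for lo,hi in((.031,.05),(.064,.085)):
        num,lab,st,ce=cv2.connectedComponentsWithStats(((d>0)&(W[...,2]>lo)&(W[...,2]<hi)).astype(np.uint8))
        for i in range(1,num):
            if st[i,4]>150:
                c,s,a=rect(W[lab==i])
                if s[0]<200 : print(n,lo,ce[i].round(),st[i,4],p[lab==i].mean(0).round(),np.median(W[lab==i][:,2]).round(4),c,s,a)
    for k,m in masks(p).items():
        num,lab,st,ce=cv2.connectedComponentsWithStats((m&(W[...,2]<.02)&(d>0)).astype(np.uint8))
        for i in range(1,num):
            if st[i,4]>150:
                c,s,a=rect(W[lab==i])
                if 40<s[1]<80 and s[0]>90: print(n,"tray",k,c,s,a)
E
python3 placed.py wrist,top,side;  python3 plan.py 386 298 200 16.3
```

```text
wrist 0.031 [278. 177.] 4649 [ 51. 122.  67.] 0.0392 [ 647.1 -167.8] [115.   36.9] -9.2
wrist 0.031 [463. 250.] 860 [ 13.  68. 123.] 0.0367 [752.5   8.4] [57.6 37.7] -47.5
wrist tray green [ 647.  -166.9] [137.6  59.2] -9.7
top 0.031 [518.  83.] 534 [42. 62. 98.] 0.0386 [ 809.5 -485.2] [71.4 52.4] 57.5
top 0.031 [390. 144.] 389 [ 56. 104.  76.] 0.0411 [ 646.1 -165. ] [115.5  33.2] -10.7
top 0.031 [117. 220.] 637 [195. 202. 203.] 0.0338 [471.8 510.7] [117.2  37.8] -67.3
top 0.031 [210. 227.] 473 [ 69.  94. 188.] 0.0436 [450.9 279.5] [73.2 37.3] 17.0
top 0.031 [183. 234.] 501 [139. 108. 110.] 0.0434 [434.2 345.7] [76.  37.2] 15.2
top 0.031 [109. 300.] 949 [186. 185. 187.] 0.0457 [278.8 518.2] [80.3 80. ] -0.1
top 0.031 [203. 318.] 701 [205. 203. 204.] 0.0337 [236.5 293.9] [115.3  36.5] -86.1
top 0.064 [199. 254.] 799 [ 84. 176. 196.] 0.0755 [385.7 297.3] [116.6  36.9] -74.0
top tray yellow [480.6   6.4] [137.7  59.9] 31.4
top tray blue [654.1 178.7] [134.5  57.3] 26.7
side 0.031 [181.  96.] 302 [27. 40. 67.] 0.0364 [ 827.3 -460.1] [111.7  56.6] 57.5
side 0.031 [224. 154.] 431 [37. 67. 
[... 786 characters left out ...]
0.9
side tray red [ 394.7 -282.6] [137.8  60. ] 5.4
side tray blue [653.1 177.3] [135.8  61.3] 25.4
t 7.77 pos [ 650.3 -169.4  173.2] x [-0.  0. -1.] jawdeg 80.9 gap 56.6 F [-0.   0.  -0.8] J1,6 [-0.42 -1.84]
14 rows; dj -64.6 endJ6 est
4.6 -0.0 0.0 -0.19 3.00 -2.39 G;
4.6 -0.0 0.0 -0.19 2.80 -2.62 G;
4.6 -0.0 0.0 -0.19 2.58 -2.84 G;
4.6 -0.0 0.0 -0.19 2.34 -3.04 G;
4.6 -0.0 0.0 -0.19 2.09 -3.22 G;
4.6 -0.0 0.0 -0.19 1.83 -3.37 G;
4.6 -0.0 0.0 -0.19 1.55 -3.51 G;
4.6 -0.0 0.0 -0.19 1.26 -3.62 G;
4.6 -0.0 0.0 -0.19 0.97 -3.71 G;
4.6 -0.0 0.0 -0.19 0.67 -3.78 G;
4.6 -0.0 0.0 -0.19 0.36 -3.82 G;
4.6 -0.0 0.0 -0.19 0.06 -3.84 G;
4.6 -0.0 0.0 -0.19 -0.25 -3.83 G;
4.6 -0.0 0.0 -0.19 -0.56 -3.79 G;
```

The green block is centred in its tray to about 1 mm. Yellow is next.

Emit:
play_rows(deltas="4.6 0 0 -0.2 3.0 -2.4 0.6; 4.6 0 0 -0.2 2.8 -2.6 0.6; 4.6 0 0 -0.2 2.6 -2.8 0.6; 4.6 0 0 -0.2 2.3 -3.0 0.6; 4.6 0 0 -0.2 2.1 -3.2 0.6")

```text
clock: 8.18
position: [0.5545, -0.0015, 0.1808]
ee_rot: [0.677, 0.197, 0.681, -0.197]
force: [0.5, 1.0, 0.5]
finger_gap: 0.0564
```

Emit:
play_rows(deltas="4.6 0 0 -0.2 1.8 -3.4 0.6; 4.6 0 0 -0.2 1.6 -3.5 0.6; 4.6 0 0 -0.2 1.3 -3.6 0.6; 4.6 0 0 -0.2 1.0 -3.7 0.6; 4.6 0 0 -0.2 0.7 -3.8 0.6")

```text
clock: 8.6
position: [0.461, 0.166, 0.1912]
ee_rot: [0.625, 0.328, 0.627, -0.329]
force: [0.4, 0.4, 0.5]
finger_gap: 0.0563
```

Emit:
play_rows(deltas="4.6 0 0 -0.2 0.4 -3.8 0.6; 4.6 0 0 -0.2 0 -3.8 0.6; 4.6 0 0 -0.2 -0.2 -3.8 0.6; 4.6 0 0 -0.2 -0.6 -3.8 0.6; 0 0 0 0 0 0 0.6")

```text
clock: 9.02
position: [0.3841, 0.3015, 0.1996]
ee_rot: [0.566, 0.421, 0.569, -0.423]
force: [1.0, 0.4, 0.3]
finger_gap: 0.056
```

Emit:
play_rows(deltas="0 0 0 0 0 0 0.6; 0 0 0 0 0 0 0.6")

```text
clock: 9.18
position: [0.3876, 0.2972, 0.1998]
ee_rot: [0.566, 0.422, 0.567, -0.424]
force: [-0.0, 0.0, -0.3]
finger_gap: 0.0562
```

```bash
python3 placed.py wrist;  python3 plan.py 386 298 80 16.2
```

```text
wrist 0.031 [440.  24.] 1388 [244. 250. 248.] 0.0317 [485.4 480.2] [46.6 37.3] -69.2
wrist 0.031 [512. 110.] 764 [109. 119. 126.] 0.0411 [580.  433.2] [55.5 23.8] -75.3
wrist 0.031 [130. 142.] 2617 [246. 251. 250.] 0.0316 [237.2 295.7] [115.   36.6] -85.9
wrist 0.031 [337. 154.] 3090 [171. 108.  88.] 0.0412 [433.4 346.5] [77.7 37.1] 14.7
wrist 0.031 [331. 221.] 2648 [ 28.  51. 192.] 0.0411 [450.9 280.6] [74.5 37.2] 17.0
wrist 0.064 [537. 112.] 1152 [116. 123. 129.] 0.0741 [581.9 432.1] [56.2 26.2] -69.5
wrist 0.064 [276. 192.] 5028 [ 33. 194. 226.] 0.0731 [386.6 298.6] [115.9  36.6] -74.2
wrist tray yellow [480.7   7.4] [140.5  63.1] 29.7
t 9.23 pos [388.1 296.8 200.1] x [-0.002 -0.001 -1.   ] jawdeg 16.5 gap 56.4 F [ 0.5 -1.  -0.2] J1,6 [0.42 0.13]
4 rows; dj -0.3 endJ6 est
0.1 0.0 0.0 3.00 -0.03 -0.05 G;
0.1 0.0 0.0 3.00 -0.03 -0.05 G;
0.1 0.0 0.0 3.00 -0.03 -0.05 G;
0.1 0.0 0.0 3.00 -0.04 -0.05 G;
```

Emit:
play_rows(deltas="0.3 0 0 3 -0.1 -0.1 0.6; 0 0 0 3.5 -0.1 -0.1 0.6; 0 0 0 3.5 0 0 0.6; 0 0 0 2 0 0 0.6; 0 0 0 1 0 0 0.6")

```text
clock: 9.65
position: [0.384, 0.2966, 0.0675]
ee_rot: [0.564, 0.423, 0.566, -0.427]
force: [0.1, 0.3, -0.3]
finger_gap: 0.0563
```

Emit:
play_rows(deltas="0 0 0 1 0 0 0.6; 0 0 0 0.6 0 0 0.6; 0 0 0 0.4 0 0 0.6; 0 0 0 0 0 0 0.6; 0 0 0 0 0 0 0.6")

```text
clock: 10.07
position: [0.3866, 0.2994, 0.0523]
ee_rot: [0.566, 0.425, 0.565, -0.424]
force: [-1.0, -0.4, 0.5]
finger_gap: 0.0564
```

Emit:
play_rows(deltas="0 0 0 0 0 0 0.6; 0 0 0 0 0 0 0.6; 0 0 0 0 0 0 0.6")

```text
clock: 10.32
position: [0.3862, 0.2994, 0.0521]
ee_rot: [0.566, 0.425, 0.565, -0.424]
force: [0.8, 0.2, -0.0]
finger_gap: 0.0564
```

Emit:
play_rows(deltas="0 0 0 0.3 0 0.1 0.6; 0 0 0 0.2 0 0 0.6; 0 0 0 0 0 0 0.6; 0 0 0 0 0 0 0.6; 0 0 0 0 0 0 0.2")

```text
clock: 10.73
position: [0.3861, 0.2981, 0.0464]
ee_rot: [0.565, 0.424, 0.566, -0.425]
force: [-0.1, -0.3, -0.1]
finger_gap: 0.0522
```

Emit:
play_rows(deltas="0 0 0 0 0 0 0.2; 0 0 0 0 0 0 0.2; 0 0 0 0 0 0 0.2; 0 0 0 0 0 0 0.2; 0 0 0 0 0 0 0.2")

```text
clock: 11.15
position: [0.3862, 0.2982, 0.0465]
ee_rot: [0.566, 0.425, 0.565, -0.424]
force: [-0.6, 0.7, -0.4]
finger_gap: 0.0356
```

Emit:
play_rows(deltas="0 0 0 -0.5 0 0 0.2; 0 0 0 -1.5 0 0 0.2; 0 0 0 -2 0 0 0.2; 0 0 0 -3 0 0 0.2; 0 0 0 -3 0 0 0.2")

```text
clock: 11.57
position: [0.3851, 0.2977, 0.1469]
ee_rot: [0.565, 0.424, 0.566, -0.425]
force: [0.3, 0.5, -0.6]
finger_gap: 0.0354
```

Emit:
play_rows(deltas="0 0 0 -2 0 0 0.2; 0 0 0 -1 0 0 0.2; 0 0 0 0 0 0 0.2; 0 0 0 0 0 0 0.2")

```text
clock: 11.9
position: [0.3857, 0.298, 0.1758]
ee_rot: [0.565, 0.424, 0.566, -0.425]
force: [-0.8, 0.3, -0.4]
finger_gap: 0.0357
```

```bash
python3 held.py yellow;  python3 plan.py 481 5 130 121.5
```

```text
ztop-TCP [25.8 26.8 27.8]
[277. 252.] 14603 [383.2 309.1] [93.2 60.1] -74.1 tool y range [-23.1  24.2] tool z range [-57.7  34.2]
t 11.95 pos [385.2 297.7 174.9] x [-0.002 -0.001 -1.   ] jawdeg 16.2 gap 35.6 F [-0.6 -0.4 -1.1] J1,6 [0.42 0.14]
11 rows; dj -74.7 endJ6 est
6.8 0.0 0.0 0.41 0.09 2.80 G;
6.8 0.0 0.0 0.41 0.43 2.77 G;
6.8 0.0 0.0 0.41 0.75 2.70 G;
6.8 0.0 0.0 0.41 1.06 2.59 G;
6.8 0.0 0.0 0.41 1.36 2.45 G;
6.8 0.0 0.0 0.41 1.64 2.27 G;
6.8 0.0 0.0 0.41 1.90 2.06 G;
6.8 0.0 0.0 0.41 2.13 1.82 G;
6.8 0.0 0.0 0.41 2.33 1.55 G;
6.8 0.0 0.0 0.41 2.50 1.26 G;
6.8 0.0 0.0 0.41 2.63 0.96 G;
```

Emit:
play_rows(deltas="6.8 0 0 0.4 0.1 2.8 0.2; 6.8 0 0 0.4 0.4 2.8 0.2; 6.8 0 0 0.4 0.8 2.7 0.2; 6.8 0 0 0.4 1.1 2.6 0.2; 6.8 0 0 0.4 1.4 2.4 0.2")

```text
clock: 12.37
position: [0.4296, 0.1636, 0.154]
ee_rot: [-0.414, -0.571, -0.416, 0.574]
force: [-0.6, 0.1, -1.4]
finger_gap: 0.0361
```

Emit:
play_rows(deltas="6.8 0 0 0.4 1.6 2.3 0.2; 6.8 0 0 0.4 1.9 2.1 0.2; 6.8 0 0 0.4 2.1 1.8 0.2; 6.8 0 0 0.4 2.3 1.6 0.2; 6.8 0 0 0.4 2.5 1.3 0.2")

```text
clock: 12.78
position: [0.4715, 0.0301, 0.134]
ee_rot: [-0.229, -0.668, -0.23, 0.67]
force: [0.4, 0.4, -1.6]
finger_gap: 0.0359
```

Emit:
play_rows(deltas="6.8 0 0 0.4 2.6 1.0 0.2; 0 0 0 1 0 0 0.2; 0 0 0 0 0 0 0.2; 0 0 0 0 0 0 0.2")

```text
clock: 13.12
position: [0.4792, 0.0054, 0.1203]
ee_rot: [-0.191, -0.679, -0.193, 0.682]
force: [-0.2, -0.2, -1.7]
finger_gap: 0.036
```

```bash
python3 plan.py 481 5 50 121.2
```

```text
t 13.12 pos [479.2   5.4 120.3] x [-0.005  0.001 -1.   ] jawdeg -58.5 gap 36.0 F [-0.2 -0.2 -1.7] J1,6 [-0.23  0.8 ]
2 rows; dj -0.3 endJ6 est
0.1 0.1 0.1 3.51 0.07 -0.08 G;
0.1 0.1 0.1 3.51 0.07 -0.07 G;
```

Emit:
play_rows(deltas="0.2 0.3 0.2 3 0.1 -0.1 0.2; 0 0 0 3 0 0 0.2; 0 0 0 2 0 0 0.2; 0 0 0 1 0 0 0.2; 0 0 0 0 0 0 0.2")

```text
clock: 13.53
position: [0.4804, 0.0057, 0.0301]
ee_rot: [0.191, 0.681, 0.191, -0.68]
force: [-1.0, -0.2, -1.4]
finger_gap: 0.0355
```

Emit:
play_rows(deltas="0 0 0 0 0 0 0.2; 0 0 0 0 0 0 0.2; 0 0 0 0 0 0 0.2")

```text
clock: 13.78
position: [0.4842, 0.0042, 0.0341]
ee_rot: [0.192, 0.684, 0.189, -0.678]
force: [0.3, 0.4, -0.8]
finger_gap: 0.0357
```

```bash
python3 plan.py 481 5 13 121.2
```

```text
t 13.78 pos [484.2   4.2  34.1] x [ 0.009 -0.001 -1.   ] jawdeg -58.8 gap 35.7 F [ 0.3  0.4 -0.8] J1,6 [-0.23  0.8 ]
1 rows; dj -0.0 endJ6 est
0.0 -0.4 -0.3 2.11 -0.24 0.25 G;
```

Emit:
play_rows(deltas="0 0 0 0.5 0 0 0.2; 0 0 0 0.5 0 0 0.2; 0 0 0 0.4 0 0 0.2; 0 0 0 0.3 0 0 0.2; 0 0 0 0 0 0 0.2")

```text
clock: 14.2
position: [0.4821, 0.0044, 0.0145]
ee_rot: [0.191, 0.683, 0.19, -0.679]
force: [1.0, 0.4, -1.5]
finger_gap: 0.0356
```

Emit:
play_rows(deltas="0 0 0 0 0 0 0.2; 0 0 0 0 0 0 0.2; 0 0 0 0 0 0 0.2; 0 0 0 0 0 0 0.2")

```text
clock: 14.53
position: [0.4831, 0.0042, 0.0156]
ee_rot: [0.191, 0.683, 0.189, -0.679]
force: [-0.0, 0.5, -1.5]
finger_gap: 0.0358
```

```bash
python3 plan.py 481 5 13 121.2
```

```text
t 14.53 pos [483.1   4.2  15.6] x [ 0.007 -0.    -1.   ] jawdeg -58.8 gap 35.8 F [-0.   0.5 -1.5] J1,6 [-0.23  0.8 ]
1 rows; dj -0.0 endJ6 est
0.0 -0.3 -0.2 0.26 -0.18 0.14 G;
```

Emit:
play_rows(deltas="0 -0.3 -0.2 0.1 -0.1 0.1 0.2; 0 0 0 0.1 0 0 0.2; 0 0 0 0.1 0 0 0.2; 0 0 0 0 0 0 0.2; 0 0 0 0 0 0 0.2")

```text
clock: 14.95
position: [0.4817, 0.0046, 0.0125]
ee_rot: [0.19, 0.681, 0.19, -0.681]
force: [-0.4, 0.6, -0.1]
finger_gap: 0.0359
```

Emit:
play_rows(deltas="0 0 0 0 0 0 0.6; 0 0 0 0 0 0 0.6; 0 0 0 0 0 0 0.6; 0 0 0 -1 0 0 0.6; 0 0 0 -3 0 0 0.6")

```text
clock: 15.37
position: [0.478, 0.0053, 0.0497]
ee_rot: [-0.189, -0.678, -0.192, 0.684]
force: [0.6, 0.2, -0.5]
finger_gap: 0.0559
```

Emit:
play_rows(deltas="0 0 0 -4 0 0 0.6; 0 0 0 -4 0 0 0.6; 0 0 0 -3 0 0 0.6; 0 0 0 0 0 0 0.6")

```text
clock: 15.7
position: [0.4861, 0.0037, 0.1708]
ee_rot: [0.193, 0.685, 0.188, -0.677]
force: [0.0, -1.0, 0.5]
finger_gap: 0.0567
```

```bash
python3 placed.py wrist,top,side;  python3 plan.py 481 5 200 121.2
```

```text
wrist 0.031 [521. 152.] 4374 [ 53. 147.  63.] 0.0389 [ 641.1 -165.3] [102.8  37.8] -8.9
wrist 0.031 [272. 197.] 4820 [ 28. 159. 198.] 0.0392 [481.    6.1] [115.7  36.8] 30.9
wrist tray yellow [481.5   7.2] [138.4  60.2] 31.9
wrist tray green [ 647.2 -166.4] [137.1  60.6] -9.0
top 0.031 [508.  77.] 981 [37. 59. 96.] 0.0386 [ 823.  -465.2] [120.1  54.3] 57.1
top 0.031 [392. 146.] 676 [ 66. 124.  99.] 0.0412 [ 646.2 -168. ] [116.3  38. ] -9.3
top 0.031 [117. 220.] 636 [189. 196. 196.] 0.0338 [471.7 510.7] [116.7  37.3] -66.9
top 0.031 [213. 236.] 754 [ 70.  93. 183.] 0.0435 [430.7 273.3] [116.1  37.2] 16.8
top 0.031 [185. 243.] 776 [131. 106. 110.] 0.0433 [414.4 340.8] [116.   38.3] 14.7
top 0.031 [109. 300.] 955 [180. 180. 182.] 0.0457 [280.  518.3] [81.4 78.7] 34.3
top 0.031 [203. 318.] 688 [199. 197. 198.] 0.0337 [236.5 294. ] [115.9  36.8] -85.9
top tray red [ 394.9 -280. ] [135.5  59.1] 4.3
top tray blue [654.1 178.9] [135.5  57.1] 26.7
side 0.031 [183.  94.] 354 [27. 40. 67.] 0.0364 [ 823.9 -464.7] [124.   57.4] 57.5
side 0.031 [224. 154.] 436 [51. 90. 75.] 0.0383 [ 647.1 -167.1] 
[... 481 characters left out ...]
415.3 340.7] [116.8  40.1] 15.3
side 0.031 [204. 356.] 157 [102. 110. 115.] 0.0407 [591.  452.6] [55.9 26. ] 21.2
side 0.031 [263. 391.] 447 [173. 187. 195.] 0.032 [474.3 507.6] [93.7 36.5] -67.2
side 0.031 [371. 401.] 1528 [170. 174. 182.] 0.0436 [281.3 520.5] [81.2 72.3] 14.0
side 0.064 [457. 203.] 158 [41. 39. 36.] 0.0746 [60.4 18.3] [84.1 16.1] -74.8
side 0.064 [201. 346.] 200 [105. 112. 118.] 0.074 [591.4 451. ] [56.3 27.2] 22.2
side tray red [ 395.3 -284.4] [136.1  62. ] 4.4
side tray blue [653.4 176.8] [136.3  62.4] 24.9
t 15.85 pos [481.2   4.7 162.4] x [ 0. -0. -1.] jawdeg -58.8 gap 56.1 F [-0.9  0.7 -0.9] J1,6 [-0.23  0.8 ]
1 rows; dj -0.0 endJ6 est
0.0 0.0 -0.0 -3.76 -0.04 0.00 G;
```

```bash
python3 plan.py 431 273 160 -73.4
```

```text
t 15.85 pos [481.2   4.7 162.4] x [ 0. -0. -1.] jawdeg -58.8 gap 56.1 F [-0.9  0.7 -0.9] J1,6 [-0.23  0.8 ]
7 rows; dj -14.6 endJ6 est
2.1 0.0 -0.0 0.03 -3.65 -1.37 G;
2.1 0.0 -0.0 0.03 -3.70 -1.24 G;
2.1 0.0 -0.0 0.03 -3.74 -1.10 G;
2.1 0.0 -0.0 0.03 -3.78 -0.96 G;
2.1 0.0 -0.0 0.03 -3.81 -0.82 G;
2.1 0.0 -0.0 0.03 -3.84 -0.68 G;
2.1 0.0 -0.0 0.03 -3.86 -0.54 G;
```

Emit:
play_rows(deltas="2.1 0 0 0 -3.6 -1.4 0.6; 2.1 0 0 0 -3.7 -1.2 0.6; 2.1 0 0 0 -3.7 -1.1 0.6; 2.1 0 0 0 -3.8 -1.0 0.6; 2.1 0 0 0 -3.8 -0.8 0.6")

```text
clock: 16.27
position: [0.4439, 0.1969, 0.1603]
ee_rot: [-0.126, -0.694, -0.126, 0.697]
force: [-0.1, -1.0, -0.3]
finger_gap: 0.0563
```

Emit:
play_rows(deltas="2.1 0 0 0 -3.8 -0.7 0.6; 2.1 0 0 0 -3.9 -0.5 0.6; 0 0 0 0 0 0 0.6; 0 0 0 0 0 0 0.6; 0 0 0 0 0 0 0.6")

```text
clock: 16.68
position: [0.4304, 0.2716, 0.1607]
ee_rot: [-0.102, -0.699, -0.101, 0.701]
force: [0.1, -0.9, -0.6]
finger_gap: 0.0562
```

```bash
python3 placed.py wrist;  python3 plan.py 431 273 40 -73.4
```

```text
wrist 0.031 [38. 65.] 2844 [254. 255. 255.] 0.0318 [481.8 492.5] [74.1 36.7] -67.5
wrist 0.031 [197. 185.] 5336 [203. 157. 134.] 0.0413 [416.7 341.9] [115.5  37.1] 14.7
wrist 0.031 [276. 192.] 5268 [ 42.  75. 202.] 0.0412 [432.5 274.8] [115.8  36.8] 16.7
wrist 0.031 [553. 224.] 1471 [ 26. 176. 208.] 0.038 [472.7  20.2] [116.6  10.4] 28.6
wrist 0.031 [ 12. 272.] 1591 [177. 178. 180.] 0.0399 [285.7 493.7] [76.2 26.2] 8.0
wrist tray yellow [476.3  13.6] [138.2  45.2] 31.4
t 16.73 pos [430.9 271.1 161.1] x [-0.002 -0.001 -1.   ] jawdeg -73.5 gap 56.8 F [-0.4 -0.3  0.6] J1,6 [0.34 1.62]
4 rows; dj 0.1 endJ6 est
-0.0 0.0 -0.0 3.03 -0.05 -0.02 G;
-0.0 0.0 -0.0 3.03 -0.05 -0.02 G;
-0.0 0.0 -0.0 3.03 -0.05 -0.02 G;
-0.0 0.0 -0.0 3.03 -0.05 -0.02 G;
```

Emit:
play_rows(deltas="0 0 0 3 -0.1 -0.1 0.6; 0 0 0 3.5 -0.1 -0.1 0.6; 0 0 0 3 0 0 0.6; 0 0 0 2 0 0 0.6; 0 0 0 1 0 0 0.6")

```text
clock: 17.15
position: [0.4308, 0.2722, 0.034]
ee_rot: [-0.101, -0.698, -0.1, 0.702]
force: [-0.7, -0.5, 0.2]
finger_gap: 0.056
```

Emit:
play_rows(deltas="0 0 0 0.6 0 0 0.6; 0 0 0 0.4 0 0 0.6; 0 0 0 0 0 0 0.6; 0 0 0 0 0 0 0.6; 0 0 0 0 0 0 0.6")

```text
clock: 17.57
position: [0.4339, 0.2749, 0.0288]
ee_rot: [0.101, 0.701, 0.102, -0.699]
force: [-0.1, -0.3, 0.4]
finger_gap: 0.0564
```

```bash
python3 plan.py 432 274 16 -73.4
```

```text
t 17.57 pos [433.9 274.9  28.8] x [ 0.002  0.001 -1.   ] jawdeg -73.5 gap 56.4 F [-0.1 -0.3  0.4] J1,6 [0.34 1.63]
1 rows; dj 0.1 endJ6 est
-0.1 -0.1 0.0 1.28 0.04 0.21 G;
```

Emit:
play_rows(deltas="0 0 0 0.5 0 -0.1 0.6; 0 0 0 0.4 0 0 0.6; 0 0 0 0.2 0 0 0.6; 0 0 0 0 0 0 0.6; 0 0 0 0 0 0 0.6")

```text
clock: 17.98
position: [0.4335, 0.2749, 0.0162]
ee_rot: [-0.102, -0.7, -0.102, 0.7]
force: [-0.5, 0.6, 0.2]
finger_gap: 0.0562
```

Emit:
play_rows(deltas="0 0 0 0 0 0 0.2; 0 0 0 0 0 0 0.2; 0 0 0 0 0 0 0.2; 0 0 0 0 0 0 0.2; 0 0 0 0 0 0 0.2")

```text
clock: 18.4
position: [0.4339, 0.2749, 0.0166]
ee_rot: [0.102, 0.7, 0.102, -0.7]
force: [-0.8, -0.4, 0.5]
finger_gap: 0.0355
```

Emit:
play_rows(deltas="0 0 0 0 0 0 0.2; 0 0 0 -0.5 0 0 0.2; 0 0 0 -1.5 0 0 0.2; 0 0 0 -2 0 0 0.2; 0 0 0 -3 0 0 0.2")

```text
clock: 18.82
position: [0.4315, 0.2741, 0.085]
ee_rot: [-0.102, -0.698, -0.101, 0.702]
force: [0.5, 0.7, -1.6]
finger_gap: 0.0358
```

Emit:
play_rows(deltas="0 0 0 -3 0 0 0.2; 0 0 0 -3 0 0 0.2; 0 0 0 -1 0 0 0.2; 0 0 0 0 0 0 0.2; 0 0 0 0 0 0 0.2")

```text
clock: 19.23
position: [0.4333, 0.2748, 0.1557]
ee_rot: [-0.102, -0.7, -0.102, 0.7]
force: [0.5, 0.5, -1.4]
finger_gap: 0.036
```

```bash
python3 held.py red; python3 plan.py 440 -20 150 -79.5
```

```text
ztop-TCP [23.9 24.8 25.8]
[276. 253.] 14252 [442.1 279. ] [93.9 60. ] 16.6 tool y range [-25.4  22.1] tool z range [-56.2  36.1]
t 19.28 pos [432.6 274.5 154.5] x [-0.003 -0.001 -1.   ] jawdeg -73.5 gap 36.2 F [-0.3 -0.5 -1.1] J1,6 [0.34 1.63]
8 rows; dj -6.0 endJ6 est
0.8 0.0 -0.0 0.06 3.56 0.96 G;
0.8 0.0 -0.0 0.06 3.57 0.91 G;
0.8 0.0 -0.0 0.06 3.58 0.86 G;
0.8 0.0 -0.0 0.06 3.59 0.81 G;
0.8 0.0 -0.0 0.06 3.60 0.76 G;
0.8 0.0 -0.0 0.06 3.61 0.71 G;
0.8 0.0 -0.0 0.06 3.62 0.66 G;
0.8 0.0 -0.0 0.06 3.63 0.61 G;
```

```bash
python3 plan.py 397 -282 110 -85.5
```

```text
t 19.28 pos [432.6 274.5 154.5] x [-0.003 -0.001 -1.   ] jawdeg -73.5 gap 36.2 F [-0.3 -0.5 -1.1] J1,6 [0.34 1.63]
14 rows; dj -12.0 endJ6 est
0.9 0.0 -0.0 0.32 3.74 1.37 G;
0.9 0.0 -0.0 0.32 3.76 1.31 G;
0.9 0.0 -0.0 0.32 3.78 1.25 G;
0.9 0.0 -0.0 0.32 3.80 1.19 G;
0.9 0.0 -0.0 0.32 3.82 1.13 G;
0.9 0.0 -0.0 0.32 3.84 1.07 G;
0.9 0.0 -0.0 0.32 3.85 1.01 G;
0.9 0.0 -0.0 0.32 3.87 0.95 G;
0.9 0.0 -0.0 0.32 3.88 0.89 G;
0.9 0.0 -0.0 0.32 3.89 0.83 G;
0.9 0.0 -0.0 0.32 3.91 0.77 G;
0.9 0.0 -0.0 0.32 3.92 0.71 G;
0.9 0.0 -0.0 0.32 3.93 0.65 G;
0.9 0.0 -0.0 0.32 3.94 0.59 G;
```

Emit:
play_rows(deltas="0.9 0 0 0 3.7 1.4 0.2; 0.9 0 0 0 3.8 1.3 0.2; 0.9 0 0 0 3.8 1.2 0.2; 0.9 0 0 0 3.8 1.2 0.2; 0.9 0 0 0 3.8 1.1 0.2")

```text
clock: 19.7
position: [0.4196, 0.0749, 0.1538]
ee_rot: [-0.074, -0.702, -0.074, 0.705]
force: [1.3, -0.9, -1.6]
finger_gap: 0.0357
```

Emit:
play_rows(deltas="0.9 0 0 0.3 3.8 1.1 0.2; 0.9 0 0 0.3 3.8 1.0 0.2; 0.9 0 0 0.3 3.9 1.0 0.2; 0.9 0 0 0.3 3.9 0.9 0.2; 0.9 0 0 0.3 3.9 0.8 0.2")

```text
clock: 20.12
position: [0.4067, -0.1233, 0.1389]
ee_rot: [-0.045, -0.704, -0.047, 0.707]
force: [0.4, -0.4, -0.2]
finger_gap: 0.0354
```

Emit:
play_rows(deltas="0.9 0 0 0.5 3.9 0.8 0.2; 0.9 0 0 0.5 3.9 0.7 0.2; 0.9 0 0 0.5 3.9 0.6 0.2; 0.9 0 0 0 3.0 0.5 0.2; 0 0 0 0 0 0 0.2")

```text
clock: 20.53
position: [0.3972, -0.2747, 0.1241]
ee_rot: [-0.021, -0.706, -0.023, 0.708]
force: [0.1, -0.5, -1.0]
finger_gap: 0.036
```

```bash
python3 plan.py 397 -282 40 -85.5
```

```text
t 20.53 pos [ 397.2 -274.7  124.1] x [-0.003  0.002 -1.   ] jawdeg -86.4 gap 36.0 F [ 0.1 -0.5 -1. ] J1,6 [-0.84  0.67]
3 rows; dj 0.9 endJ6 est
-0.3 0.1 0.0 2.80 0.25 0.01 G;
-0.3 0.1 0.0 2.80 0.25 0.02 G;
-0.3 0.1 0.0 2.80 0.25 0.03 G;
```

Emit:
play_rows(deltas="-0.5 0 0 2.5 0.3 0 0.2; -0.4 0 0 3 0.3 0 0.2; 0 0 0 2 0 0 0.2; 0 0 0 1 0 0 0.2; 0 0 0 0 0 0 0.2")

```text
clock: 20.95
position: [0.397, -0.274, 0.0376]
ee_rot: [-0.027, -0.705, -0.032, 0.708]
force: [-1.0, 0.2, -1.3]
finger_gap: 0.0359
```

Emit:
play_rows(deltas="0 0 0 0 0 0 0.2; 0 0 0 0 0 0 0.2; 0 0 0 0 0 0 0.2; 0 0 0 0 0 0 0.2")

```text
clock: 21.28
position: [0.4001, -0.2778, 0.0428]
ee_rot: [0.03, 0.707, 0.029, -0.706]
force: [-0.5, -0.6, -2.0]
finger_gap: 0.0359
```

```bash
python3 plan.py 397 -282 15 -85.5; python3 held.py red
python3 - <<'E'
from h import *
p,d=arm.snapshot("top");cv2.imwrite("pics/top_red.png",cv2.resize(p[180:330,350:550],None,fx=3.5,fy=3.5))
E
```

```text
t 21.28 pos [ 400.1 -277.8   42.8] x [ 0.002 -0.002 -1.   ] jawdeg -85.2 gap 35.9 F [-0.5 -0.6 -2. ] J1,6 [-0.84  0.65]
1 rows; dj -0.3 endJ6 est
0.3 -0.1 -0.1 2.78 0.39 0.35 G;
ztop-TCP [23.9 24.8 25.8]
[276. 253.] 14247 [ 409.2 -275.3] [93.9 60. ] 4.6 tool y range [-25.1  21.9] tool z range [-56.   36.4]
```

View pics/top_red.png

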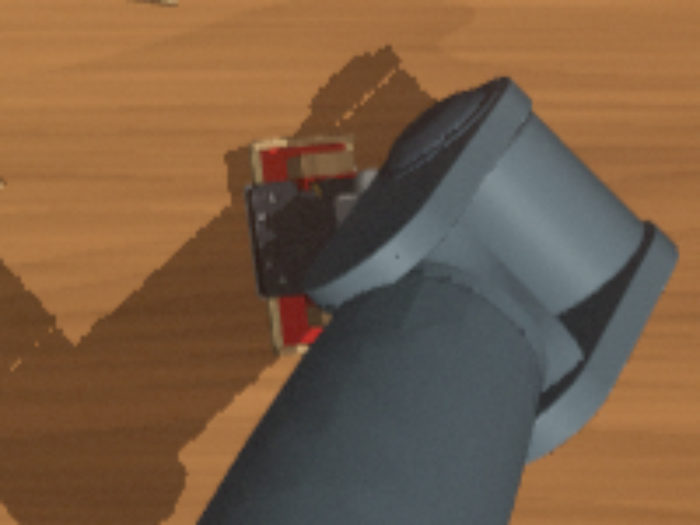

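Emit:
play_rows(deltas="0 0 0 0.8 0.2 0.1 0.2; 0 0 0 0.8 0.2 0.1 0.2; 0 0 0 0.5 0 0 0.2; 0 0 0 0.2 0 0 0.2; 0 0 0 0 0 0 0.2")

```text
clock: 21.8
position: [0.397, -0.2807, 0.0173]
ee_rot: [-0.029, -0.706, -0.03, 0.707]
force: [0.3, 0.2, -1.1]
finger_gap: 0.0361
```

Emit:
play_rows(deltas="0 0 0 0 0 0 0.2; 0 0 0 0 0 0 0.2; 0 0 0 0 0 0 0.2; 0 0 0 0 0 0 0.2")

```text
clock: 22.13
position: [0.3979, -0.2815, 0.0187]
ee_rot: [0.03, 0.707, 0.03, -0.706]
force: [0.7, -1.0, -1.2]
finger_gap: 0.0357
```

```bash
python3 plan.py 397 -282 15 -85.5
```

```text
t 22.13 pos [ 397.9 -281.5   18.7] x [ 0. -0. -1.] jawdeg -85.2 gap 35.7 F [ 0.7 -1.  -1.2] J1,6 [-0.85  0.64]
1 rows; dj -0.3 endJ6 est
0.3 -0.0 -0.0 0.37 0.04 0.09 G;
```

Emit:
play_rows(deltas="0 0 0 0.2 0 0 0.2; 0 0 0 0.1 0 0 0.2; 0 0 0 0.1 0 0 0.2; 0 0 0 0 0 0 0.2; 0 0 0 0 0 0 0.2")

```text
clock: 22.55
position: [0.3978, -0.2814, 0.0146]
ee_rot: [0.03, 0.707, 0.03, -0.706]
force: [-0.4, 1.1, 1.8]
finger_gap: 0.0355
```

Emit:
play_rows(deltas="0 0 0 0 0 0 0.6; 0 0 0 0 0 0 0.6; 0 0 0 0 0 0 0.6; 0 0 0 -1 0 0 0.6; 0 0 0 -3 0 0 0.6")

```text
clock: 22.97
position: [0.3952, -0.2787, 0.0516]
ee_rot: [-0.027, -0.704, -0.032, 0.708]
force: [-0.2, -0.1, -0.2]
finger_gap: 0.0559
```

Emit:
play_rows(deltas="0 0 0 -4 0 0 0.6; 0 0 0 -4 0 0 0.6; 0 0 0 -3 0 0 0.6; 0 0 0 0 0 0 0.6; 0 0 0 0 0 0 0.6")

```text
clock: 23.38
position: [0.3987, -0.2824, 0.1672]
ee_rot: [0.031, 0.708, 0.028, -0.705]
force: [-0.0, 0.7, -0.7]
finger_gap: 0.0562
```

```bash
python3 placed.py wrist;  python3 plan.py 416 341 160 -75
```

```text
wrist 0.031 [275. 196.] 4921 [ 31.  53. 159.] 0.0393 [ 396.  -279.4] [115.5  36.8] 4.8
wrist tray red [ 395.4 -279.7] [137.3  58.8] 4.1
t 23.43 pos [ 397.7 -281.3  165. ] x [ 0.001 -0.001 -1.   ] jawdeg -85.2 gap 56.2 F [-1.1 -0.4 -0.2] J1,6 [-0.85  0.64]
16 rows; dj 10.2 endJ6 est
-0.6 -0.0 -0.0 0.03 -3.87 -0.44 G;
-0.6 -0.0 -0.0 0.03 -3.86 -0.48 G;
-0.6 -0.0 -0.0 0.03 -3.86 -0.52 G;
-0.6 -0.0 -0.0 0.03 -3.85 -0.56 G;
-0.6 -0.0 -0.0 0.03 -3.84 -0.60 G;
-0.6 -0.0 -0.0 0.03 -3.84 -0.64 G;
-0.6 -0.0 -0.0 0.03 -3.83 -0.68 G;
-0.6 -0.0 -0.0 0.03 -3.82 -0.72 G;
-0.6 -0.0 -0.0 0.03 -3.82 -0.76 G;
-0.6 -0.0 -0.0 0.03 -3.81 -0.80 G;
-0.6 -0.0 -0.0 0.03 -3.80 -0.84 G;
-0.6 -0.0 -0.0 0.03 -3.79 -0.88 G;
-0.6 -0.0 -0.0 0.03 -3.78 -0.92 G;
-0.6 -0.0 -0.0 0.03 -3.77 -0.96 G;
-0.6 -0.0 -0.0 0.03 -3.76 -1.00 G;
-0.6 -0.0 -0.0 0.03 -3.75 -1.04 G;
```

Red is centred. Now the blue block.

Emit:
play_rows(deltas="-0.6 0 0 0 -3.9 -0.4 0.6; -0.6 0 0 0 -3.9 -0.5 0.6; -0.6 0 0 0 -3.9 -0.5 0.6; -0.6 0 0 0 -3.8 -0.6 0.6; -0.6 0 0 0 -3.8 -0.6 0.6")

```text
clock: 23.85
position: [0.4017, -0.0843, 0.1623]
ee_rot: [-0.047, -0.704, -0.049, 0.707]
force: [1.3, 0.3, 0.9]
finger_gap: 0.0564
```

Emit:
play_rows(deltas="-0.6 0 0 0 -3.8 -0.6 0.6; -0.6 0 0 0 -3.8 -0.7 0.6; -0.6 0 0 0 -3.8 -0.7 0.6; -0.6 0 0 0 -3.8 -0.8 0.6; -0.6 0 0 0 -3.8 -0.8 0.6")

```text
clock: 24.27
position: [0.4073, 0.1086, 0.1625]
ee_rot: [-0.067, -0.703, -0.067, 0.705]
force: [0.6, 0.2, 0.4]
finger_gap: 0.0568
```

Emit:
play_rows(deltas="-0.6 0 0 0 -3.8 -0.8 0.6; -0.6 0 0 0 -3.8 -0.9 0.6; -0.6 0 0 0 -3.8 -0.9 0.6; -0.6 0 0 0 -3.8 -1.0 0.6; -0.6 0 0 0 -3.8 -1.0 0.6")

```text
clock: 24.68
position: [0.4127, 0.3036, 0.162]
ee_rot: [-0.086, -0.7, -0.085, 0.703]
force: [0.3, 0.6, 0.3]
finger_gap: 0.0563
```

Emit:
play_rows(deltas="-0.6 0 0 0 -3.8 -1.0 0.6; 0 0 0 0 0 0 0.6; 0 0 0 0 0 0 0.6; 0 0 0 0 0 0 0.6; 0 0 0 0 0 0 0.6")

```text
clock: 25.1
position: [0.4147, 0.3401, 0.1633]
ee_rot: [-0.089, -0.701, -0.088, 0.702]
force: [-0.7, 0.0, -1.1]
finger_gap: 0.0566
```

```bash
python3 placed.py wrist;  python3 plan.py 416 341 60 -75
```

```text
wrist 0.031 [95. 81.] 4448 [239. 241. 238.] 0.0317 [473.7 512. ] [115.2  36.5] -67.4
wrist 0.031 [277. 192.] 5174 [115.  79.  73.] 0.0413 [416.2 342.3] [116.3  36.5] 15.2
wrist 0.031 [ 62. 279.] 5285 [210. 210. 208.] 0.0439 [284.6 522.3] [80.9 76.3] -63.6
t 25.15 pos [414.9 340.1 163.7] x [-0.001 -0.001 -1.   ] jawdeg -75.7 gap 56.5 F [ 0.1  0.3 -0.4] J1,6 [0.48 1.8 ]
3 rows; dj 0.7 endJ6 est
-0.2 0.0 -0.0 3.46 -0.02 -0.05 G;
-0.2 0.0 -0.0 3.46 -0.02 -0.05 G;
-0.2 0.0 -0.0 3.46 -0.02 -0.05 G;
```

Emit:
play_rows(deltas="-0.7 0 0 3 0 0 0.6; 0 0 0 3.5 0 0 0.6; 0 0 0 3.3 0 0 0.6; 0 0 0 2 0 0 0.6; 0 0 0 1 0 0 0.6")

```text
clock: 25.57
position: [0.4132, 0.3391, 0.0332]
ee_rot: [-0.093, -0.699, -0.092, 0.703]
force: [-0.4, 0.5, 0.2]
finger_gap: 0.0566
```

Emit:
play_rows(deltas="0 0 0 0.6 0 0 0.6; 0 0 0 0.4 0 0 0.6; 0 0 0 0 0 0 0.6; 0 0 0 0 0 0 0.6; 0 0 0 0 0 0 0.6")

```text
clock: 25.98
position: [0.4163, 0.342, 0.0279]
ee_rot: [0.093, 0.702, 0.093, -0.7]
force: [0.7, 0.2, 0.7]
finger_gap: 0.0564
```

```bash
python3 plan.py 416 342 16 -75
```

```text
t 25.98 pos [416.3 342.   27.9] x [ 0.002  0.001 -1.   ] jawdeg -74.9 gap 56.4 F [0.7 0.2 0.7] J1,6 [0.48 1.78]
1 rows; dj -0.1 endJ6 est
0.1 -0.2 0.0 1.19 -0.01 0.03 G;
```

Emit:
play_rows(deltas="0 0 0 0.5 0 0 0.6; 0 0 0 0.4 0 0 0.6; 0 0 0 0.1 0 0 0.6; 0 0 0 0 0 0 0.6; 0 0 0 0 0 0 0.6")

```text
clock: 26.4
position: [0.415, 0.3414, 0.0163]
ee_rot: [-0.093, -0.701, -0.093, 0.701]
force: [-0.4, -1.1, -0.3]
finger_gap: 0.0565
```

Emit:
play_rows(deltas="0 0 0 0 0 0 0.2; 0 0 0 0 0 0 0.2; 0 0 0 0 0 0 0.2; 0 0 0 0 0 0 0.2; 0 0 0 0 0 0 0.2")

```text
clock: 26.82
position: [0.4153, 0.3414, 0.0166]
ee_rot: [0.093, 0.701, 0.093, -0.701]
force: [0.1, -0.9, 0.1]
finger_gap: 0.0358
```

Emit:
play_rows(deltas="0 0 0 0 0 0 0.2; 0 0 0 -0.5 0 0 0.2; 0 0 0 -1.5 0 0 0.2; 0 0 0 -2 0 0 0.2; 0 0 0 -3 0 0 0.2")

```text
clock: 27.23
position: [0.4131, 0.3404, 0.085]
ee_rot: [-0.094, -0.699, -0.092, 0.703]
force: [0.1, -0.1, -0.8]
finger_gap: 0.0357
```

Emit:
play_rows(deltas="0 0 0 -3 0 0 0.2; 0 0 0 -2 0 0 0.2; 0 0 0 -1 0 0 0.2; 0 0 0 0 0 0 0.2; 0 0 0 0 0 0 0.2")

```text
clock: 27.65
position: [0.4148, 0.3413, 0.1459]
ee_rot: [-0.093, -0.701, -0.093, 0.701]
force: [-1.4, 0.9, -2.9]
finger_gap: 0.0356
```

```bash
python3 held.py blue; python3 plan.py 654 178 140 -64
```

```text
ztop-TCP [23.9 24.8 25.8]
[276. 250.] 14718 [425.  345.6] [96.7 60.1] 14.0 tool y range [-25.   21.8] tool z range [-58.8  36.2]
t 27.7 pos [414.2 340.9 144.8] x [-0.002 -0.001 -1.   ] jawdeg -74.9 gap 36.1 F [ 0.2  0.3 -1.3] J1,6 [0.48 1.78]
8 rows; dj 10.9 endJ6 est
-1.4 0.0 -0.0 0.06 2.75 -2.36 G;
-1.4 0.0 -0.0 0.06 2.80 -2.30 G;
-1.4 0.0 -0.0 0.06 2.86 -2.23 G;
-1.4 0.0 -0.0 0.06 2.91 -2.16 G;
-1.4 0.0 -0.0 0.06 2.97 -2.08 G;
-1.4 0.0 -0.0 0.06 3.02 -2.01 G;
-1.4 0.0 -0.0 0.06 3.06 -1.94 G;
-1.4 0.0 -0.0 0.06 3.11 -1.86 G;
```

Emit:
play_rows(deltas="-1.4 0 0 0 2.7 -2.4 0.2; -1.4 0 0 0 2.8 -2.3 0.2; -1.4 0 0 0 2.9 -2.2 0.2; -1.4 0 0 0 2.9 -2.2 0.2; -1.4 0 0 0 3.0 -2.1 0.2")

```text
clock: 28.12
position: [0.5657, 0.2383, 0.1437]
ee_rot: [-0.136, -0.692, -0.136, 0.695]
force: [0.5, 0.3, -1.1]
finger_gap: 0.0359
```

Emit:
play_rows(deltas="-1.4 0 0 0 3.0 -2.0 0.2; -1.4 0 0 0 3.1 -1.9 0.2; -1.4 0 0 0 3.1 -1.9 0.2; 0 0 0 0 0 0 0.2; 0 0 0 0 0 0 0.2")

```text
clock: 28.53
position: [0.6555, 0.177, 0.1433]
ee_rot: [-0.16, -0.687, -0.16, 0.69]
force: [-0.6, 0.3, -0.9]
finger_gap: 0.0357
```

```bash
python3 plan.py 654 178 45 -64;  python3 placed.py wrist
```

```text
t 28.53 pos [655.5 177.  143.3] x [-0.005 -0.    -1.   ] jawdeg -63.8 gap 35.7 F [-0.6  0.3 -0.9] J1,6 [0.1  1.21]
3 rows; dj -0.2 endJ6 est
0.1 0.1 0.0 3.28 -0.05 0.02 G;
0.1 0.1 0.0 3.28 -0.05 0.02 G;
0.1 0.1 0.0 3.28 -0.05 0.03 G;
wrist 0.031 [489. 168.] 1234 [ 15.  82. 148.] 0.0364 [759.5  28.7] [58.2 35.7] 7.6
```

Emit:
play_rows(deltas="0 0 0 3 -0.1 0.1 0.2; 0 0 0 3 0 0 0.2; 0 0 0 2.5 0 0 0.2; 0 0 0 1 0 0 0.2; 0 0 0 0 0 0 0.2")

```text
clock: 29.0
position: [0.6505, 0.1796, 0.0472]
ee_rot: [-0.161, -0.686, -0.162, 0.691]
force: [-0.2, -0.1, -1.4]
finger_gap: 0.0361
```

Emit:
play_rows(deltas="0 0 0 0 0 0 0.2; 0 0 0 0 0 0 0.2; 0 0 0 0 0 0 0.2; 0 0 0 0 0 0 0.2; 0 0 0 0 0 0 0.2")

```text
clock: 29.42
position: [0.6553, 0.1791, 0.0529]
ee_rot: [0.161, 0.689, 0.161, -0.688]
force: [-0.1, -0.4, -1.6]
finger_gap: 0.0356
```

```bash
python3 plan.py 654 178 15 -64
```

```text
t 29.42 pos [655.3 179.1  52.9] x [ 0.002  0.    -1.   ] jawdeg -63.7 gap 35.6 F [-0.1 -0.4 -1.6] J1,6 [0.1  1.21]
1 rows; dj -0.3 endJ6 est
0.3 -0.1 -0.0 3.79 0.04 0.17 G;
```

Emit:
play_rows(deltas="0 0 0 1 0 0.1 0.2; 0 0 0 1 0 0 0.2; 0 0 0 0.7 0 0 0.2; 0 0 0 0.5 0 0 0.2; 0 0 0 0.2 0 0 0.2")

```text
clock: 29.83
position: [0.6523, 0.1784, 0.0153]
ee_rot: [-0.161, -0.687, -0.161, 0.69]
force: [0.2, 0.0, -0.8]
finger_gap: 0.0358
```

Emit:
play_rows(deltas="0 0 0 0 0 0 0.2; 0 0 0 0 0 0 0.2; 0 0 0 0 0 0 0.2; 0 0 0 0 0 0 0.2; 0 0 0 0 0 0 0.2")

```text
clock: 30.25
position: [0.6539, 0.1786, 0.018]
ee_rot: [0.161, 0.689, 0.161, -0.688]
force: [-0.7, 0.7, 0.1]
finger_gap: 0.0359
```

```bash
python3 plan.py 654 178 15 -64
```

```text
t 30.25 pos [653.9 178.6  18. ] x [ 0.001  0.    -1.   ] jawdeg -63.7 gap 35.9 F [-0.7  0.7  0.1] J1,6 [0.1  1.21]
1 rows; dj -0.3 endJ6 est
0.3 -0.0 -0.0 0.30 0.06 0.02 G;
```

Emit:
play_rows(deltas="0 0 0 0.1 0 0 0.2; 0 0 0 0.1 0 0 0.2; 0 0 0 0.1 0 0 0.2; 0 0 0 0 0 0 0.2; 0 0 0 0 0 0 0.2")

```text
clock: 30.67
position: [0.6537, 0.1786, 0.0146]
ee_rot: [0.161, 0.689, 0.161, -0.688]
force: [0.3, -0.2, 0.0]
finger_gap: 0.0359
```

Emit:
play_rows(deltas="0 0 0 0 0 0 0.6; 0 0 0 0 0 0 0.6; 0 0 0 0 0 0 0.6; 0 0 0 -1 0 0 0.6; 0 0 0 -3 0 0 0.6")

```text
clock: 31.08
position: [0.6497, 0.1781, 0.0502]
ee_rot: [-0.16, -0.685, -0.161, 0.692]
force: [-0.5, -0.3, -0.7]
finger_gap: 0.0564
```

Emit:
play_rows(deltas="0 0 0 -4 0 0 0.6; 0 0 0 -4 0 0 0.6; 0 0 0 -3 0 0 0.6; 0 0 0 0 0 0 0.6; 0 0 0 0 0 0 0.6")

```text
clock: 31.5
position: [0.6553, 0.1788, 0.1683]
ee_rot: [0.161, 0.691, 0.161, -0.686]
force: [-0.4, 1.2, 0.8]
finger_gap: 0.0562
```

```bash
python3 placed.py wrist,side,top; ls -t pics|head -3
```

```text
wrist 0.031 [  8. 130.] 717 [ 97. 104. 109.] 0.0393 [603.6 416.8] [48.7 15.4] 14.3
wrist 0.031 [276. 194.] 4936 [140.  97.  86.] 0.0392 [654.3 180.8] [115.3  36.8] 26.3
wrist 0.031 [473. 165.] 980 [ 13.  74. 134.] 0.0362 [759.8  29.1] [58.1 35.6] 7.7
wrist 0.031 [348. 401.] 1262 [  8. 133. 182.] 0.0392 [482.5   7.4] [55.2 37. ] 31.0
wrist tray blue [653.3 179.3] [137.2  58.9] 26.5
side 0.031 [492.   2.] 161 [64. 39. 23.] 0.0375 [ -304.2 -1271.9] [182.1  35. ] 0.5
side 0.031 [317. 134.] 395 [ 48.  62. 142.] 0.0384 [ 394.5 -280.9] [114.8  46.7] 2.1
side 0.031 [224. 154.] 428 [55. 95. 79.] 0.0386 [ 647.6 -166.5] [117.2  43.3] -8.8
side 0.031 [279. 199.] 559 [ 40.  80. 105.] 0.0386 [480.2   5. ] [117.1  41.6] 30.2
side 0.031 [472. 221.] 403 [53. 50. 44.] 0.0404 [17.  38.2] [142.6  69.1] -23.9
side 0.031 [198. 247.] 716 [76. 60. 72.] 0.0387 [653.3 179.1] [116.4  43.4] 25.2
side 0.031 [387. 302.] 375 [180. 195. 203.] 0.032 [237.7 294.9] [114.5  36. ] -85.5
side 0.031 [203. 356.] 157 [106. 115. 120.] 0.0407 [591.  451.3] [56.  25.7] 23.1
side 0.031 [263. 395.] 523 [180. 195. 203.] 0.032 [47
[... 647 characters left out ...]
  4.8] [116.   37.2] 31.0
top 0.031 [117. 220.] 652 [198. 205. 206.] 0.0338 [472.  510.5] [116.2  37.4] -67.8
top 0.031 [443. 249.] 811 [ 61.  86. 180.] 0.0409 [ 393.5 -279.8] [115.6  38.4] 5.1
top 0.031 [109. 300.] 954 [190. 189. 191.] 0.0459 [280.5 518.3] [81.  78.5] 26.5
top 0.031 [185. 318.] 168 [205. 204. 204.] 0.0337 [233.6 337. ] [36.3 29.9] 2.6
top 0.031 [323. 398.] 195 [46. 45. 45.] 0.0407 [46.2  6.3] [137.4  51.9] -83.2
top 0.064 [326. 403.] 218 [46. 44. 44.] 0.0741 [45.9  2.2] [131.1  47.3] -88.9
top tray red [ 394.8 -279.5] [135.9  58.7] 4.4
top tray yellow [480.8   6.2] [137.1  59.7] 31.8
top tray green [ 647.  -167.7] [135.   59.2] -9.7
top_31.6.png
side_31.6.png
wrist_31.6.png
```

View pics/side_31.6.png

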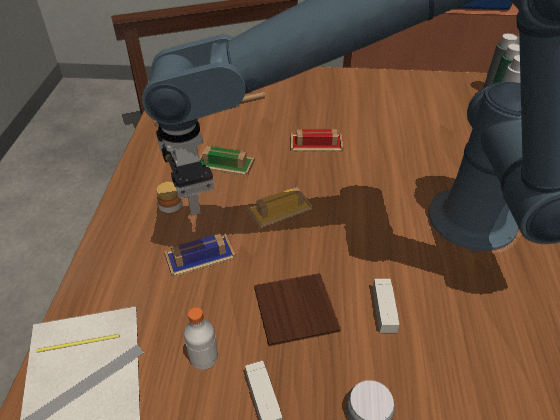

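The side view shows all four blocks flat in their own trays: red (316,138), green (226,158), yellow (280,205) and blue (200,250). The board is empty, the jar at (169,198) and the bottle at (201,340) haven't moved, and the gripper is clear of everything. I'll hand the job in.

```bash
python3 -c "
from workcell import arm
print(arm.sign_off())"
```

```text
the job is handed in; nothing more can be done
None
```

All four blocks are parked in the trays of their own colour, and I handed the job in at about 31.7 s of the 120 s allowed. Green and yellow went first, then red and blue from the lower layer.

- **Blocks:** the last camera checks put each block within about 2 mm of its tray's centre and within about 2° of square. All four lie flat and untilted, with the gripper raised clear of everything.
- **Jar and bottle:** neither was touched. The bottle reads within about 2 mm of where it started. The jar is where it was in the earlier views.
- **Disagreements:** the top and side cameras differ by 2–4 mm in y, which is in line with their calibration. One late side-view reading of the green tray was about 12 mm and 14° off the others. The block partly hides the liner in that view, so I disregarded it; the top and wrist views agree with each other.

During the first grasp the arm was still settling, so green was gripped about 4 mm off its middle. I allowed for that when placing it.

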